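Try a recovered tool cap on the sprung thread gauge and sort it

TASK

Take the bar cap that stands on the orange disc, set it on the thread gauge and screw it on gently clockwise until it turns no further and the gauge's sprung pointer comes into the green band (10 to 20 degrees), never as far as the red mark at 25. Then unscrew it and set it down upright, without dropping it, in the green tray if its rim had come fully home on the gauge's shoulder, or in the red tray if it stuck short of it. Leave the cap on the grey disc and the other things where they are.

Things in the scene. Friction and masses are not known exactly. Their poses are not given: they have to be found in the camera images.
- cap_a_bar (a point): Blue 16-sided cap, 51 mm across, open below, with a black grip bar on top (44 long, 12 wide, 24 high, white line on it); 56 mm high in all, 0.15 kg. This point: the bar's centre, 44 mm above the rim, 12 mm under the bar's top; x along the bar, z up. A half turn changes nothing. Either cap may stand on the orange disc; a clogged one looks the same.
- cap_b_bar (a point): Blue 16-sided cap, 51 mm across, open below, with a black grip bar on top (44 long, 12 wide, 24 high, white line on it); 56 mm high in all, 0.15 kg. This point: the bar's centre, 44 mm above the rim, 12 mm under the bar's top; x along the bar, z up. A half turn changes nothing. Looks like cap_a.
- cap_a_rim (a point): Centre of the mouth of the cap, at its lower rim. The bore is 41 mm; inside it two 6 mm round steel lugs, in line with the grip bar, stand opposite each other with their centres 6 mm above the rim and 30 mm between their tips.
- cap_b_rim (a point): Centre of the mouth of the cap, at its lower rim. The bore is 41 mm; inside it two 6 mm round steel lugs, in line with the grip bar, stand opposite each other with their centres 6 mm above the rim and 30 mm between their tips.
- gauge_base: Grey base plate of the thread gauge, 130 x 130 x 20 mm, fixed to the table; origin at the centre of its underside, x towards the white zero mark. The aluminium drum on it is 68 mm across; its flat top, the shoulder, is 40 mm above the table.
- gauge_seat (a point): Centre of the drum's shoulder on the axis of the post, 40 mm above the table; z up; x along the entry line (orange stripe running into the pointer). With a cap's bar along it, either way round, the lugs drop into the mouths of the thread and rest there, rim about 6 mm above the shoulder, with 1.5 mm of play along the axis and 1.5 mm sideways. Turns with the post.
- gauge_tip (a point): Top of the gauge's steel post, 28 mm above the shoulder. The post is 27 mm thick with a domed tip, 38 mm over its coarse right-hand two-start thread: turning a cap clockwise (seen from above) lowers it, 28 mm a turn. From the thread's mouth a sound cap binds after about 1.8 rad, rim on the shoulder; a clogged one after about 1.0 rad, rim 3 to 4 mm above it.
- gauge (a joint): Twist of drum and post on their torsion spring, rad: 0 at rest, positive clockwise from above (tightening), 1 N m per rad, springs back. The orange pointer, 48 mm from the axis, shows it on the base plate: white mark 0, green band 0.17 to 0.35 (10 to 20 degrees), red mark 0.44 (25 degrees). A cap turned freely, hardly pressed, twists it under 0.1.
- rack: Plywood board, 260 x 100 x 12 mm, fixed to the table, that the caps stand on. Origin at the centre of its underside, x along its length.
- next_place (a point): Centre of the orange disc (76 mm across) on top of the board, 12 mm above the table: the cap standing here is the one to try.
- wait_place (a point): Centre of the grey disc (76 mm across) on top of the board, 12 mm above the table: the cap standing here waits and is left alone.
- tray_green: Green open tray for sound caps, 110 x 110 mm outside, 28 mm high, walls and floor 4 mm thick, fixed to the table. Origin at the centre of its underside.
- tray_red: Red open tray for rejected caps, the same size, fixed to the table. Origin at the centre of its underside.
- tape_roll: Yellow ring of tape lying flat, 90 mm across, 24 mm high. Leave alone. Origin at the centre of its underside.
- screwdriver: Red-handled screwdriver, 190 mm long, lying on the table. Leave alone.
Not all that is in view belongs to the job. What is shaped like the part that bears cap_b_bar but pink is not meant. What is shaped like the part that bears cap_a_bar but pink is not meant.

How it is judged (in metres and radians):
On the way:
1. the cap from the orange disc is screwed to its stop: post twisted over 0.15 rad, rim within 1.2 mm of the shoulder if sound, stuck 2 to 4.5 mm above it if clogged (((horizontal distance between cap_a_bar and gauge_seat below 0.003 m and angle between cap_a_bar's own z axis and vertical below 0.06 rad and value of joint gauge above 0.15 rad and z of cap_a_bar in the frame of gauge_seat below 0.0452 m and horizontal distance between cap_b_bar and wait_place below 0.02 m and distance of cap_b_bar from where it was at the start of the episode below 0.02 m and angle between cap_b_bar's own z axis and vertical below 0.1 rad) or (horizontal distance between cap_b_bar and gauge_seat below 0.003 m and angle between cap_b_bar's own z axis and vertical below 0.06 rad and value of joint gauge above 0.15 rad and z of cap_b_bar in the frame of gauge_seat between 0.046 and 0.0485 m and horizontal distance between cap_a_bar and wait_place below 0.02 m and distance of cap_a_bar from where it was at the start of the episode below 0.02 m and angle between cap_a_bar's own z axis and vertical below 0.1 rad))), for 0.1 s.
At the end, for the whole second after the job is handed in: The tried cap is upright (0.1 rad) and at rest on the floor of the right tray, within 35 mm of its centre along each side: green if it came home, red if it stuck short; the other cap is within 20 mm of the grey disc's middle, unmoved; the gauge is empty, its pointer within 0.05 rad of zero (((x of cap_a_bar in the frame of tray_green between -0.035 and 0.035 m and y of cap_a_bar in the frame of tray_green between -0.035 and 0.035 m and z of cap_a_bar in the frame of tray_green below 0.053 m and angle between each of cap_a_bar, cap_b_bar's own z axis and vertical below 0.1 rad and horizontal distance between cap_b_bar and wait_place below 0.02 m and distance of cap_b_bar from where it was at the start of the episode below 0.02 m and linear speed of cap_a below 0.02 m/s) or (x of cap_b_bar in the frame of tray_red between -0.035 and 0.035 m and y of cap_b_bar in the frame of tray_red between -0.035 and 0.035 m and z of cap_b_bar in the frame of tray_red below 0.053 m and angle between each of cap_b_bar, cap_a_bar's own z axis and vertical below 0.1 rad and horizontal distance between cap_a_bar and wait_place below 0.02 m and distance of cap_a_bar from where it was at the start of the episode below 0.02 m and linear speed of cap_b below 0.02 m/s)) and value of joint gauge between -0.05 and 0.05 rad); the robot touches nothing.
It fails at once if the gauge post is twisted past the red mark (over 0.44 rad either way) (value of joint gauge above 0.44 rad or value of joint gauge below -0.44 rad).
It fails at once if a cap is rammed onto the post: pressed on it with over 40 N while its rim is still more than 5 mm above the shoulder ((contact force between cap_a and gauge_base above 40 N and z of cap_a_bar in the frame of gauge_seat above 0.049 m) or (contact force between cap_b and gauge_base above 40 N and z of cap_b_bar in the frame of gauge_seat above 0.049 m)).
It fails at once if a cap is dropped: it falls faster than 0.6 m/s with no finger on it ((linear speed of cap_a above 0.6 m/s and contact force between the fingers and cap_a below 0.05 N) or (linear speed of cap_b above 0.6 m/s and contact force between the fingers and cap_b below 0.05 N)).
It fails at once if both caps are moved from their places (distance of each of cap_a_bar, cap_b_bar from where it was at the start of the episode above 0.02 m).
It fails at once if the tape roll or the screwdriver is shifted by more than 20 mm (distance of any of tape_roll, screwdriver from where it was at the start of the episode above 0.02 m).
It also fails if it takes over 70 s, if anything falls off the work surface, if the arm or the gripper's body presses on something with over 40 N, if the wrist force passes 120 N, or if a joint passes its speed limit or range.

ROBOT

A 7-joint arm with a two-finger parallel gripper is mounted at the origin on the work surface. World frame = base frame: x ahead of the robot, y to its left, z up, the work surface at z = 0. Lengths are in m, angles in degrees, forces in N, time in s.
With the tool pointing down it reaches from about 0.35 to 0.9 m from the base axis. Payload 8.1 kg.
Tool frame: the origin (TCP) lies where the fingers leave the gripper's body, on its centre line; the fingertips stand 66 mm ahead of it and the grasp point (between the pads) lies 47 mm ahead of it (tcp_to_grasp is the z of the grasp point in the tool frame, in m); z points along the fingers, y is the direction in which the jaws open and shut (so a half turn about z gives the same grasp; the last joint's range is limited). The gripper opens to 92 mm and grips with 3 to 60 N. Pads are 19 mm wide; open, the fingers measure 130 mm over their backs; the gripper's body (75 mm by 190 mm) begins 47 mm behind the grasp point.
Start: joints at [-72.743, 24.895, 1.432, 90.138, -0.665, 64.973, -4.303], TCP at [0.246, 0.575, 0.292] pointing down, gripper open.
Joint ranges: [-149.89, 149.89], [-25.12, 119.58], [-72.63, 75.52], [4.76, 147.25], [-75.54, 255.54], [6.69, 114.76], [-157.13, 157.13]. Speed limits (degrees/s): [127.2, 127.2, 172.46, 172.46, 180, 180, 180].

INTERFACE

Orientations are given as [roll, pitch, yaw] about the fixed x, y, z axes, in that order (R = Rz(yaw) Ry(pitch) Rx(roll)).
In Python, from rig import read_state, snapshot, job_done, tcp_to_grasp gives the robot as it stands. The module is installed in compiled form; this text tells all that it offers.
- The arm moves only by the shell command python3 -m creep 'ROWS' [FORCE]. ROWS is JSON, a list of rows, each a list of 3 entries, a list of its own where there are three numbers: the shift along the world's x, y, z in mm, then the turn about the world's z in rad, then the finger opening in mm, from 0 to 91.8. In form: [[[x, y, z], roll, grip], ...]. A call has 1 to 12 rows; each row shifts and turns the commanded pose from where the row before left it; what a row does not reach is not made up. A row lasts 1/12 s, in which the tool goes at most 41.7 mm and 7.16 degrees, less where a joint would pass 70% of its speed; a pose out of reach is approached as far as the arm can. A call with a gripper value outside its range is refused whole. The fingers move at their own pace and stop on an object; FORCE is the grip in N (left out, the last holds). Time passes only in rows, so rows that do not move let the fingers close. It gives the time, the measured TCP pose, the force and the opening at its end, in the units of the state.
- read_state(): the state, without advancing time (a new reading comes with each control period).
- snapshot(name): name is "scene" or "top" or "wrist"; returns a dict with "pixels" (400x640x3 uint8, red, green, blue), "z_map" (400x640 float32, m along the optical axis (not along the pixel's ray), 0 where there is no reading), "intrinsics" (3x3 intrinsics, pixels), "R" (3x3) and "t" (3): a world point X has camera coordinates R X + t; the wrist camera has in their place "T_tool_cam" (4x4, takes a point from camera to tool coordinates, whose origin is the TCP and whose axes are the flange's). Camera axes: x right, y down, z forward; pixel columns grow to the right and rows downward; lengths in m; the calibration is good to about 2 mm. A picture is of the moment at which its call begins: read the wrist's pose just before it.
- job_done(): hands the job in, once; it reports no verdict.
The state is a dict: "clock": time; "q": joint angles; "qvel": joint speeds; "effort": joint torques, N m; "position": TCP position; "tool_rot": TCP orientation; "ft_force": force on the tool from outside, world axes, zero at the start; "wrist_torque": the same for the moment, N m; "width": finger opening in m.
Only numpy, scipy, OpenCV 4.12 (cv2) and the standard library are available. Lean on these libraries where they do the work, as an engineer would, in place of code of your own. Each camera call takes 0.05 s, during which the arm holds its last target.

## Working session

There is one attempt and no reset: what is moved stays moved. The work goes in short steps, Python scripts to look and compute and a shell command to move; the robot and the scene stay as the last step left them, time stands still between calls to the robot, and variables do not carry over. Pictures are saved under pics/ and viewed, and the job is handed in when it is done.

```bash
mkdir -p pics; python3 - <<'E'
from rig import *
import cv2,numpy as np
print(read_state(), tcp_to_grasp)
for n in ("scene","top"):
    s=snapshot(n); cv2.imwrite(f"pics/{n}0.png",s["pixels"][:,:,::-1]); np.savez(f"{n}0.npz",**s); print(n,s["intrinsics"],s["R"],s["t"])
E
```

```text
{'clock': 0.0, 'q': array([-72.74328516,  24.93610751,   1.43135657,  90.18917673,
        -0.665651  ,  64.9719649 ,  -4.30354898]), 'qvel': array([ 0.06319749,  0.00803136, -0.01249274,  0.03912002, -0.00407478,
        0.01732672,  0.04141397]), 'effort': array([-1.11401264e-04, -6.67860460e+01,  9.84923691e-01, -3.14458573e+01,
       -6.05470547e-02,  4.24977124e-02,  1.34865682e-04]), 'position': array([0.24544983, 0.57434776, 0.2914482 ]), 'tool_rot': array([-1.79911380e+02,  7.38301357e-03,  1.56859212e+02]), 'ft_force': array([ 0.71080949, -0.02212761, -0.91782708]), 'wrist_torque': array([ 0.04715694, -0.01737654, -0.01411641]), 'width': 0.09214552551218019} 0.0467
scene [[513.69959043   0.         323.5421482 ]
 [  0.         513.69959043 204.77717373]
 [  0.           0.           1.        ]] [[ 0.38402393  0.92326319  0.01052149]
 [ 0.73767647 -0.2999375  -0.60487265]
 [-0.55530087  0.24004703 -0.7962527 ]] [-0.23489381 -0.35179588  1.67955423]
top [[495.70340227   0.         324.11212037]
 [  0.         495.70340227 194.61621962]
 [  0.           0.           1.        ]] [[ 2.09431206e-02 -9.99780530e-01  5.26256160e-04]
 [-9.98107509e-01 -2.09385086e-02 -5.78184969e-02]
 [ 5.78168265e-02  6.85639525e-04 -9.98326973e-01]] [-0.00797721  0.55250441  1.14138084]
```

View pics/scene0.png

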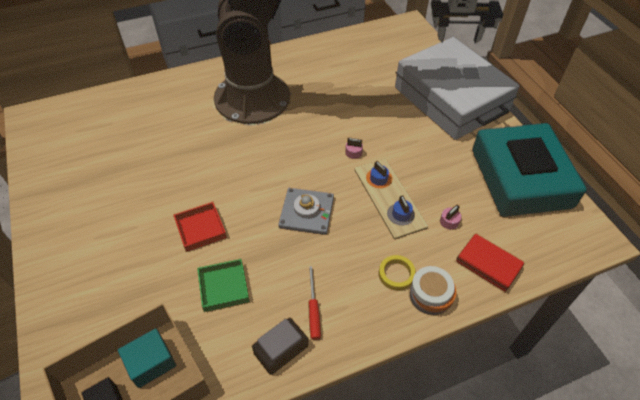

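View pics/top0.png

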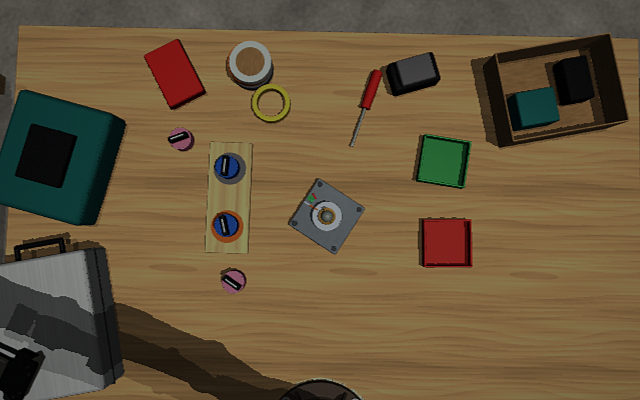

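The overview shows the target cap on the orange disc at top (227,226), the waiting cap at (227,167) and the gauge at (326,216). The trays are at (443,161) for green and (446,243) for red. Next I'll enlarge crops.

```bash
cat > h.py <<'E'
import numpy as np,cv2
def load(f): return dict(np.load(f))
def ray(s,u,v,z):
    K=s["intrinsics"];R=s["R"];t=s["t"]
    c=-R.T@t; d=R.T@np.linalg.solve(K,[u,v,1]); return c+d*(z-c[2])/d[2]
def proj(s,X):
    p=s["intrinsics"]@(s["R"]@np.array(X)+s["t"]); return p[:2]/p[2]
def world(s,x0,x1,y0,y1):
    v,u=np.mgrid[y0:y1,x0:x1]; z=s["z_map"][y0:y1,x0:x1]
    p=np.stack([u,v,np.ones_like(u)],-1)@np.linalg.inv(s["intrinsics"]).T*z[...,None]
    return (p-s["t"])@s["R"]
def crop(s,x0,y0,x1,y1,k,f):
    cv2.imwrite(f,cv2.resize(s["pixels"][y0:y1,x0:x1,::-1],None,fx=k,fy=k,interpolation=cv2.INTER_CUBIC))
E
python3 - <<'E'
from h import *
s=load("top0.npz")
a=s["pixels"]
b=lambda x0,y0,x1,y1:cv2.resize(a[y0:y1,x0:x1,::-1],(400,400),interpolation=cv2.INTER_CUBIC)
cv2.imwrite("pics/c1.png",np.hstack([b(202,200,252,250),b(286,176,366,256)]))
crop(s,400,120,490,280,3,"pics/c2.png")
for n,u,v,z in (("green",443,161,.014),("red",446,243,.014)):
    print(n,ray(s,u,v,z))
E
```

```text
green [ 0.63757816 -0.27386602  0.014     ]
red [ 0.44590842 -0.28220075  0.014     ]
```

View pics/c1.png

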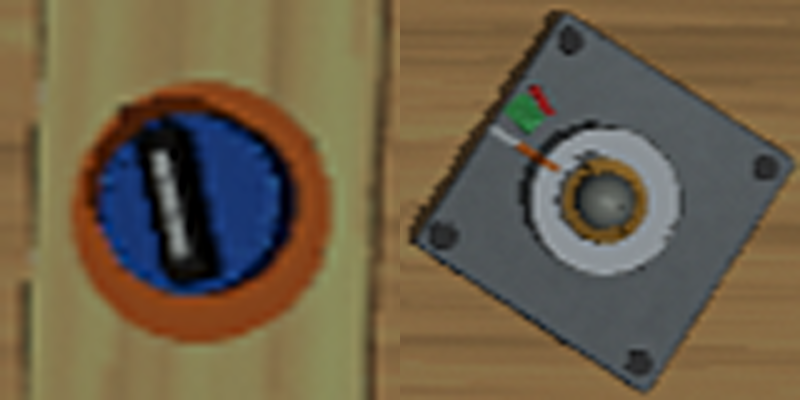

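View pics/c2.png

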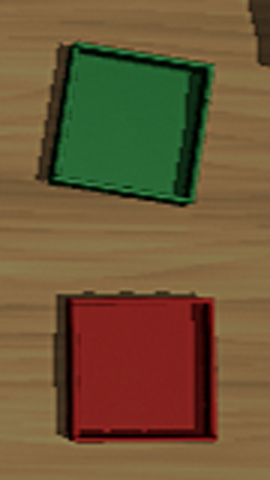

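```bash
python3 - <<'E'
from h import *
s=load("top0.npz")
def p(c,x0,y0,k,z): return ray(s,(c[0]+.5)/k-.5+x0,(c[1]+.5)/k-.5+y0,z)
a=p((157,145),202,200,8,.068);b=p((183,262),202,200,8,.068);m=p((181,202),202,200,8,.068)
d=b-a;print("bar",m,np.degrees(np.arctan2(d[1],d[0])), "disc",p((202,211),202,200,8,.012))
print("drum",p((206,200),286,176,5,.040),"tip",p((206,200),286,176,5,.068))
cs=[p((x-400,y),286,176,5,.020) for x,y in((562,12),(795,165),(648,390),(410,240))]
print("base",np.mean(cs,0))
for i in range(4):
    d=cs[(i+1)%4]-cs[i];print(np.degrees(np.arctan2(d[1],d[0])),np.linalg.norm(d))
W=p((105,132),286,176,5,.02);print("zeromark dir",W-np.mean(cs,0),np.degrees(np.arctan2(*(W-np.mean(cs,0))[1::-1])))
for n in("top","scene"):
  s=load(n+"0.npz")
  x0,y0,x1,y1=(205,205,250,250) if n=="top" else (360,150,400,195)
  w=world(s,x0,x1,y0,y1);c=s["pixels"][y0:y1,x0:x1].astype(int)
  mk=(w[...,2]>.06)&(w[...,2]<.075);P=w[mk];print(n,len(P),P.mean(0),np.ptp(P,0))
  if len(P)>5:
    u,_,v=np.linalg.svd(P[:,:2]-P[:,:2].mean(0));print(np.degrees(np.arctan2(v[0,1],v[0,0])))
for r in ((412,127,474,193),(415,212,475,272)):
  s=load("top0.npz");w=world(s,r[0],r[2],r[1],r[3]).reshape(-1,3)
  q=w[(w[:,2]>.018)&(w[:,2]<.035)];x=cv2.minAreaRect(q[:,:2].astype(np.float32)*1000);print("tray",x)
E
```

```text
bar [0.47769949 0.22410737 0.068     ] -165.60645408498127 disc [0.47480528 0.22912807 0.012     ]
drum [ 0.50336091 -0.00354522  0.04      ] tip [ 0.50292223 -0.00338793  0.068     ]
base [ 0.50304141 -0.002623    0.02      ]
-122.17200155827261 0.12968480082125539
147.85312068174653 0.12448713685757226
59.09091737741845 0.1302001601821374
-32.365067731439005 0.1273574996634406
zeromark dir [0.03123299 0.04656479 0.        ] 56.14855733005607
top 114 [0.47730359 0.22529175 0.06750617] [0.04212985 0.02121495 0.01237695]
-165.40669205018958
scene 74 [0.47926785 0.22346015 0.06680587] [0.04660705 0.01939134 0.0131887 ]
12.88312478378113
tray ((637.8284912109375, -274.7436828613281), (110.85344696044922, 110.92861938476562), 81.84269714355469)
tray ((447.50762939453125, -283.36529541015625), (108.22891235351562, 112.22972869873047), 1.2078477144241333)
```

Estimates so far:

| Item | Position (m) | Direction |
|---|---|---|
| Bar of target cap | (0.478, 0.2245) | about 14.4° |
| Gauge | (0.503, -0.003) | about 57.7° |

I'll hover over the cap to check these with the wrist camera.

```bash
python3 -m creep '[[[19,-29,0],0.055,91],[[19,-29,0],0.055,91],[[19,-29,0],0.055,91],[[19,-29,0],0.055,91],[[19,-29,0],0.055,91],[[19,-29,0],0.055,91],[[19,-29,0],0.055,91],[[20,-29,0],0.055,91],[[20,-29,-10],0.055,91],[[20,-29,-10],0.055,91],[[20,-30,-10],0.055,91],[[19,-30,-10],0.05,91]]' 15
python3 - <<'E'
from rig import *
import numpy as np
from h import *
st=read_state();print(st["q"],st["position"],st["tool_rot"],st["ft_force"])
s=snapshot("wrist");np.savez("w1.npz",**s,pos=st["position"],rot=st["tool_rot"]);cv2.imwrite("pics/w1.png",s["pixels"][:,:,::-1]);print(s["T_tool_cam"],s["intrinsics"])
E
```

```text
clock: 1.1
position: [0.4782, 0.2231, 0.2517]
tool_rot: [-180.0, -0.0, -165.4]
ft_force: [0.3, 0.5, 0.0]
width: 0.091
[-32.52257859  18.17697323   2.19664549 106.86470275  -0.83702882
  54.97895512  74.60101286] [0.47822389 0.22306764 0.25169205] [-1.79998912e+02 -5.17749663e-03 -1.65443973e+02] [0.26390546 0.52374365 0.04025383]
[[-3.26938285e-04 -9.67851957e-01 -2.51520342e-01  6.66481952e-02]
 [ 9.99999931e-01 -3.60321264e-04  8.66704389e-05  1.13062597e-03]
 [-1.74512281e-04 -2.51520296e-01  9.67852008e-01 -9.34673741e-02]
 [ 0.00000000e+00  0.00000000e+00  0.00000000e+00  1.00000000e+00]] [[297.18498489   0.         320.74583452]
 [  0.         297.18498489 199.69958682]
 [  0.           0.           1.        ]]
```

View pics/w1.png

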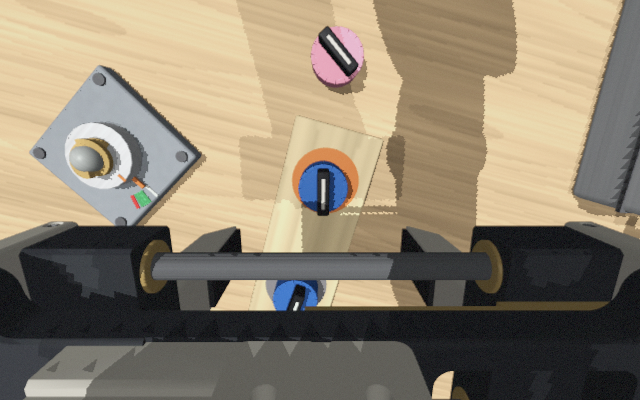

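The wrist view shows the target bar at (323,190), almost parallel to the tool, and the gauge tip at (84,158).

```bash
cat >> h.py <<'E'
from scipy.spatial.transform import Rotation as Ro
def wcam(s):
    T=np.eye(4);T[:3,:3]=Ro.from_euler("xyz",s["rot"],degrees=True).as_matrix();T[:3,3]=s["pos"]
    T=np.linalg.inv(T@s["T_tool_cam"]);s["R"]=T[:3,:3];s["t"]=T[:3,3];return s
E
python3 - <<'E'
from h import *
s=wcam(load("w1.npz"));a=s["pixels"]
b=lambda x0,y0,x1,y1:cv2.resize(a[y0:y1,x0:x1,::-1],(400,400),interpolation=cv2.INTER_CUBIC)
cv2.imwrite("pics/c3.png",np.hstack([b(285,150,365,230),b(25,60,205,240)]))
w=world(s,290,360,150,215);P=w[(w[...,2]>.06)&(w[...,2]<.075)];P=P[(abs(P[:,0]-.478)<.04)&(abs(P[:,1]-.2245)<.04)]
print(len(P),P.mean(0),cv2.minAreaRect(P[:,:2].astype(np.float32)*1000),P[:,2].max())
E
```

```text
540 [0.47512149 0.22524507 0.06883438] ((476.0462646484375, 225.8565673828125), (42.70278549194336, 11.403302192687988), 14.394807815551758) 0.07093092978800766
```

View pics/c3.png

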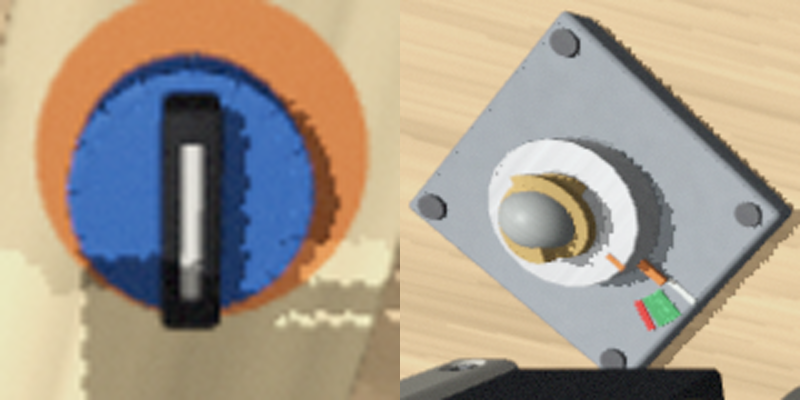

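```bash
python3 -m creep '[[[-1.5,2,-30],0,91],[[0,0,-30],0,60],[[0,0,-30],0,50],[[0,0,-25],0,40],[[0,0,-15],0,35],[[0,0,-7],0,30],[[0,0,0],0,26],[[0,0,0],0,20],[[0,0,0],0,14],[[0,0,0],0,5],[[0,0,0],0,0],[[0,0,0],0,0]]' 15
python3 - <<'E'
from rig import *
from h import *
st=read_state();print(st["position"],st["tool_rot"],st["ft_force"],st["wrist_torque"])
s=snapshot("wrist");np.savez("w2.npz",**s,pos=st["position"],rot=st["tool_rot"]);cv2.imwrite("pics/w2.png",s["pixels"][:,:,::-1])
E
```

```text
clock: 2.15
position: [0.4764, 0.2269, 0.116]
tool_rot: [180.0, 0.1, -165.6]
ft_force: [0.0, 0.4, -0.1]
width: 0.0224
[0.47643918 0.22694118 0.11598987] [ 1.79974337e+02  7.50805834e-02 -1.65612904e+02] [ 0.0368034   0.37836419 -0.14913852] [0.0437775  0.06282095 0.06719187]
```

View pics/w2.png

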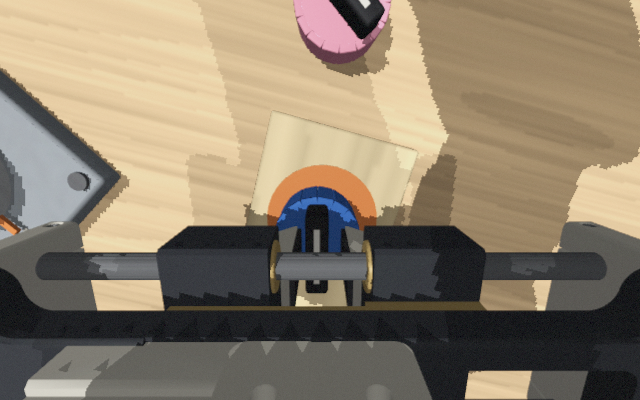

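The fingers straddle the bar at (317,245) and are still closing. I'll finish the grip.

```bash
python3 -m creep '[[[0,0,-2],0,0],[[0,0,0],0,0],[[0,0,0],0,0],[[0,0,0],0,0],[[0,0,0],0,0]]' 25
python3 -m creep '[[[0,0,5],0,0],[[0,0,15],0,0],[[0,0,30],0,0],[[0,0,30],0,0],[[0,0,0],0,0]]'
python3 - <<'E'
from rig import *
from h import *
st=read_state();print(st)
s=snapshot("wrist");np.savez("w3.npz",**s,pos=st["position"],rot=st["tool_rot"]);cv2.imwrite("pics/w3.png",s["pixels"][:,:,::-1])
s=snapshot("scene");np.savez("s3.npz",**s);crop(s,300,60,500,210,4,"pics/s3.png")
s=snapshot("top");np.savez("t3.npz",**s);crop(s,170,130,300,270,4,"pics/t3.png")
E
```

```text
clock: 2.62
position: [0.4765, 0.2267, 0.1138]
tool_rot: [180.0, 0.1, -165.6]
ft_force: [-0.9, -0.7, 7.3]
width: 0.0119
clock: 3.03
position: [0.4782, 0.2279, 0.1983]
tool_rot: [179.9, 0.4, -165.6]
ft_force: [2.1, 0.8, -1.5]
width: 0.0115
{'clock': 3.0333, 'q': array([-32.70138283,  21.78474544,   1.88766704, 110.36218079,
        -0.9601475 ,  47.44091324,  74.07473628]), 'qvel': array([ 0.15809888,  3.03060053, -0.23840803,  2.98025486, -0.04333015,
       -6.17800863,  0.16039186]), 'effort': array([-1.34107964e-01, -5.72279263e+01,  8.54535196e-01, -2.43446320e+01,
        5.82240347e-03,  1.95776112e+00, -2.06867082e-02]), 'position': array([0.47823217, 0.227913  , 0.19827095]), 'tool_rot': array([ 179.87176401,    0.40719098, -165.62146771]), 'ft_force': array([ 2.10256212,  0.81005328, -1.48982644]), 'wrist_torque': array([ 0.08689441, -0.09154665, -0.02988196]), 'width': 0.011486224220893362}
```

View pics/w3.png

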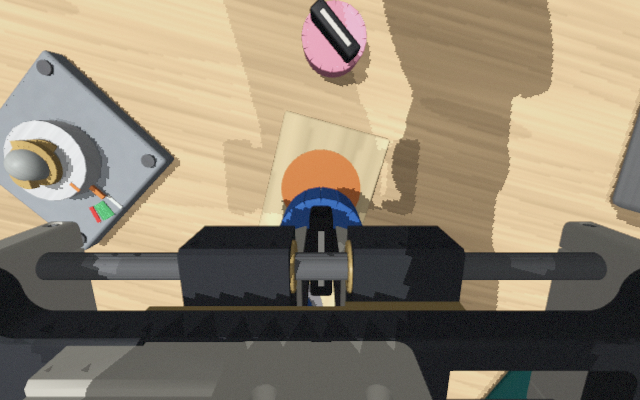

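View pics/s3.png

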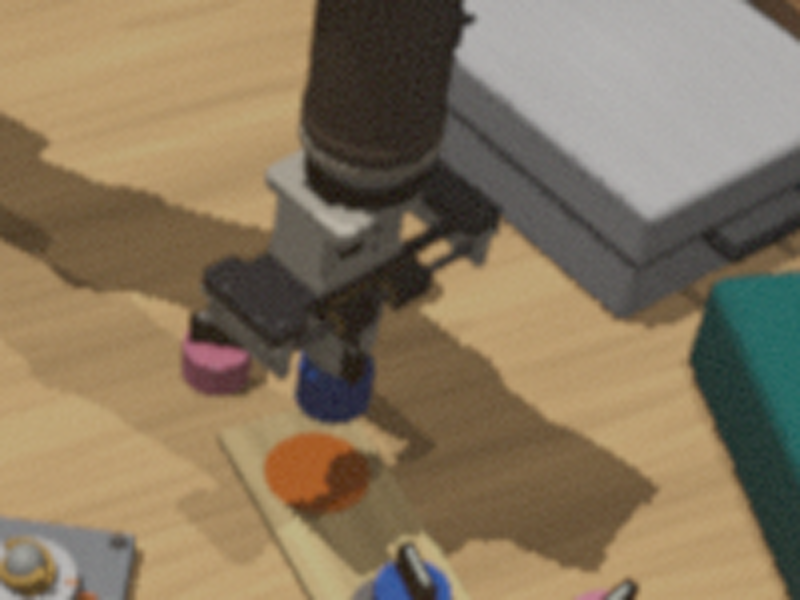

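```bash
python3 - <<'E'
from h import *
s=load("w3.npz");T=np.linalg.inv(s["T_tool_cam"])
for X in ([.022,0,.0458],[-.022,0,.0458],[.0255,0,.0698],[.022,.006,.0458],[.0255,0,.1018]):
    p=s["intrinsics"]@(T@np.r_[X,1])[:3];print(X,p[:2]/p[2])
crop(s,260,170,380,310,5,"pics/w3c.png")
s=wcam(s);
crop(s,0,40,180,250,4,"pics/w3g.png")
E
```

```text
[0.022, 0, 0.0458] [318.41766077 216.35346605]
[-0.022, 0, 0.0458] [318.60875333 295.74828935]
[0.0255, 0, 0.0698] [318.71721032 197.50816756]
[0.022, 0.006, 0.0458] [330.62948253 216.34902006]
[0.0255, 0, 0.1018] [319.02398277 185.84900143]
```

View pics/w3c.png

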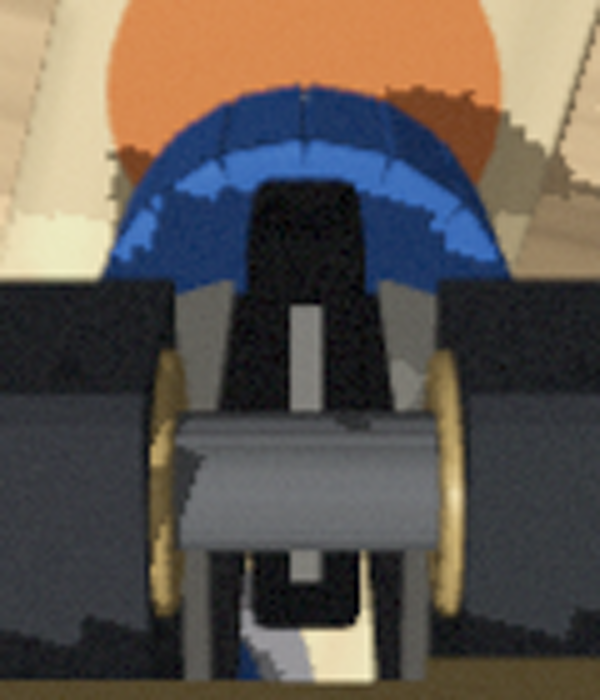

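View pics/w3g.png

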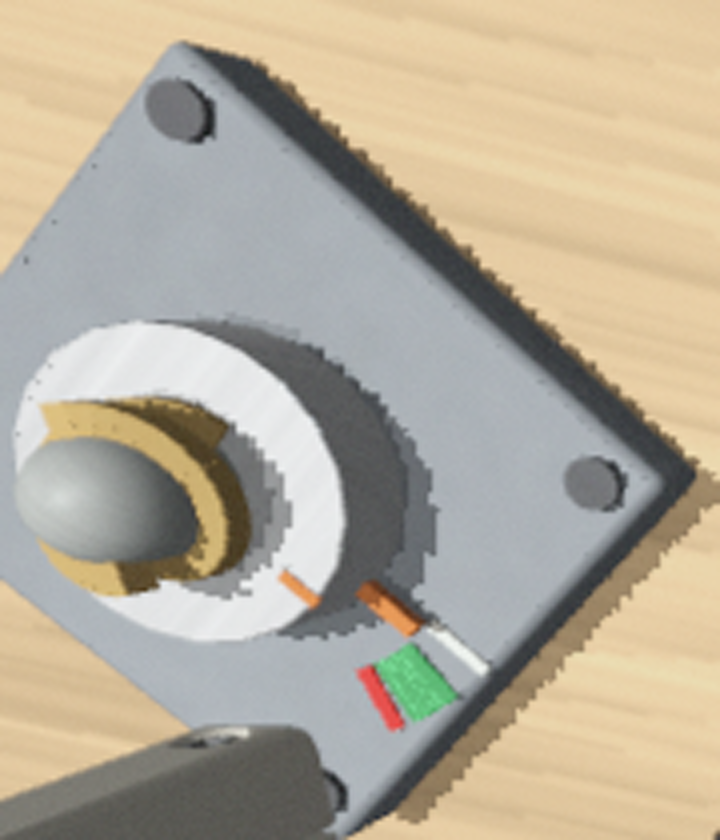

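The grip is centred: the bar ends agree with the prediction to about 0.5 mm. Now I'll carry it to a viewpoint beside the gauge at the entry yaw.

```bash
python3 -m creep '[[[8.5,-20,0],0.094,0],[[8.5,-20,0],0.094,0],[[8.5,-20,0],0.094,0],[[8.5,-20,0],0.094,0],[[8.5,-20,0],0.094,0],[[8.5,-20,0],0.094,0],[[8.5,-21,0],0.094,0],[[8.5,-21,0],0.094,0],[[0,0,0],0,0],[[0,0,0],0,0]]'
python3 - <<'E'
from rig import *
from h import *
st=read_state();print(st["q"],st["position"],st["tool_rot"],st["ft_force"],st["wrist_torque"])
s=snapshot("wrist");np.savez("w4.npz",**s,pos=st["position"],rot=st["tool_rot"]);cv2.imwrite("pics/w4.png",s["pixels"][:,:,::-1])
crop(s,240,60,400,240,4,"pics/w4c.png")
E
```

```text
clock: 4.02
position: [0.5436, 0.0629, 0.1917]
tool_rot: [179.9, -0.1, -122.7]
ft_force: [0.0, -0.3, -1.4]
width: 0.0114
[ -7.58730188  24.24005421  -6.17988613 107.40569359   3.37406422
  48.69001268 131.79497036] [0.5436165  0.06292195 0.19166484] [ 1.79888205e+02 -1.16606084e-01 -1.22742978e+02] [ 0.03952236 -0.27484365 -1.37420428] [ 0.15840472  0.0555815  -0.00087016]
```

View pics/w4.png

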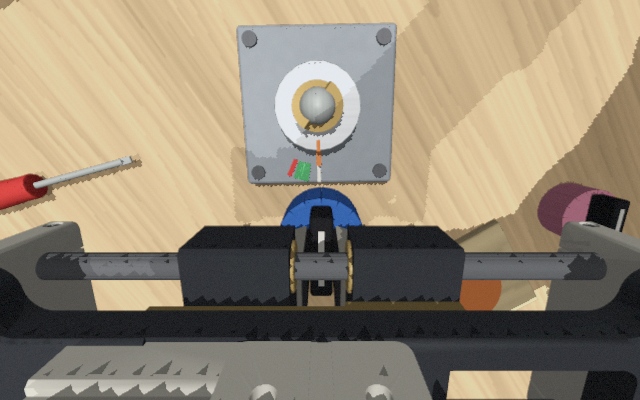

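View pics/w4c.png

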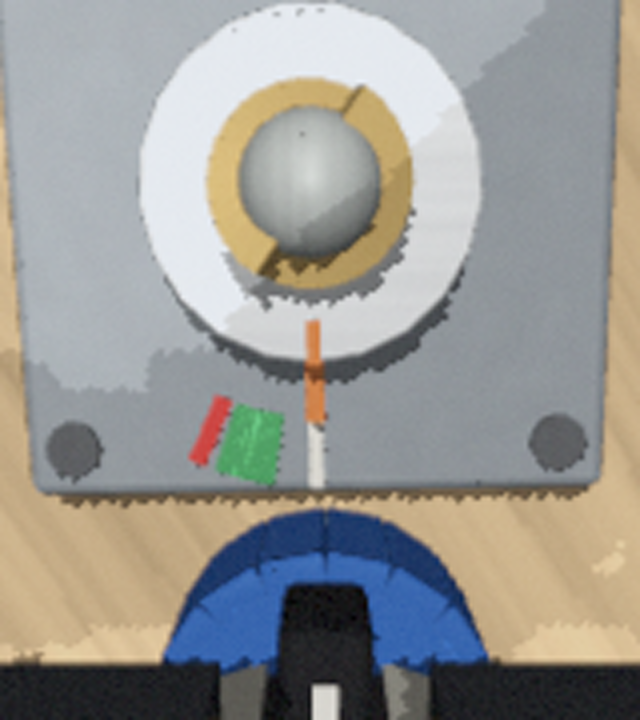

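The wrist view shows the drum centre at about (317.5,105), the pointer stripe and white mark near column 318.5, and the cap near column 321.

```bash
python3 - <<'E'
from h import *
s=wcam(load("w4.npz"))
f=lambda c,z:ray(s,(c[0]+.5)/4-.5+240,(c[1]+.5)/4-.5+60,z)
D=f((310.5,181),.040);print("drum",D)
T=np.eye(4);T[:3,:3]=Ro.from_euler("xyz",s["rot"],degrees=True).as_matrix();T[:3,3]=s["pos"]
print("tool",(np.linalg.inv(T)@np.r_[D,1]))
for n,c,z in(("white out",(317,487),.02),("white in",(316.5,425),.02),("stripe in",(313,322),.04),("stripe edge",(314.3,360),.04)):
    P=f(c,z);d=P-D;print(n,P,np.linalg.norm(d[:2]),np.degrees(np.arctan2(d[1],d[0])))
w=world(s,235,400,60,240);c=s["pixels"][60:240,235:400].astype(int)
m=(abs(w[...,2]-.04)<.004)&(np.hypot(*(w[...,:2]-D[:2]).transpose(2,0,1))<.045)
x=w[m];print(cv2.minEnclosingCircle(x[:,:2].astype(np.float32)*1000), np.median(x[:,2]))
m=(abs(w[...,2]-.02)<.004);print(cv2.minAreaRect(w[m][:,:2].astype(np.float32)*1000),np.median(w[m][:,2]))
# cap column: front top edge
p=f((324,553),s["pos"][2]-.0698);print("cap front tool",(np.linalg.inv(T)@np.r_[p,1]))
p=f((325,511),s["pos"][2]-.1018);print("cap rim tool",(np.linalg.inv(T)@np.r_[p,1]))
E
```

```text
drum [ 0.50219606 -0.00525784  0.04      ]
tool [ 0.0794407  -0.00233378  0.15182256  1.        ]
white out [0.53651349 0.05006323 0.02      ] 0.06510075142874396 58.18734475730549
white in [0.52895432 0.03815059 0.02      ] 0.050993107066553384 58.34907110150261
stripe in [0.51658818 0.01789529 0.04      ] 0.02726170634776995 58.13466208288464
stripe edge [0.5205035  0.02443619 0.04      ] 0.034884070011856186 58.34466416949773
((503.11285400390625, -4.36139440536499), 33.9232177734375) 0.040928172561295786
((509.9556884765625, 6.6622772216796875), (104.20503234863281, 130.59873962402344), 58.173831939697266) 0.020950585423063862
cap front tool [2.46382536e-02 3.99192837e-04 6.98511993e-02 1.00000000e+00]
cap rim tool [2.38163530e-02 5.28286871e-04 1.01849906e-01 1.00000000e+00]
```

```bash
python3 -m creep '[[[-13,-22,0],0.008,0],[[-14,-23,0],0.008,0],[[-14,-23,0],0,0],[[0,0,-5],0,0],[[0,0,-5],0,0],[[0,0,0],0,0]]'
python3 - <<'E'
from rig import *
from h import *
st=read_state();print(st["q"],st["position"],st["tool_rot"],st["ft_force"],st["wrist_torque"])
s=snapshot("scene");np.savez("s5.npz",**s);crop(s,255,140,375,230,6,"pics/s5.png")
s=snapshot("wrist");np.savez("w5.npz",**s,pos=st["position"],rot=st["tool_rot"]);crop(s,240,130,400,310,4,"pics/w5.png")
s=snapshot("top");np.savez("t5.npz",**s);crop(s,276,166,376,266,6,"pics/t5.png")
E
```

```text
clock: 4.57
position: [0.5025, -0.0018, 0.1822]
tool_rot: [179.9, -0.0, -121.6]
ft_force: [0.5, 0.1, -1.6]
width: 0.0118
[ -1.09301292  21.34941544  -6.11603384 114.05378221   3.08296071
  44.83270418 139.45727831] [ 0.50254556 -0.00183726  0.18215328] [ 1.79903457e+02 -1.28596996e-02 -1.21559898e+02] [ 0.50308888  0.08616333 -1.63557565] [ 0.11188998  0.10666158 -0.01435767]
```

View pics/s5.png

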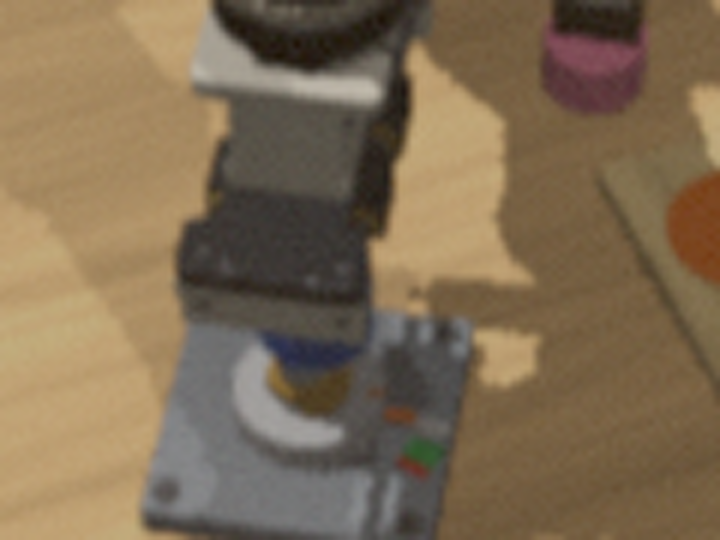

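View pics/w5.png

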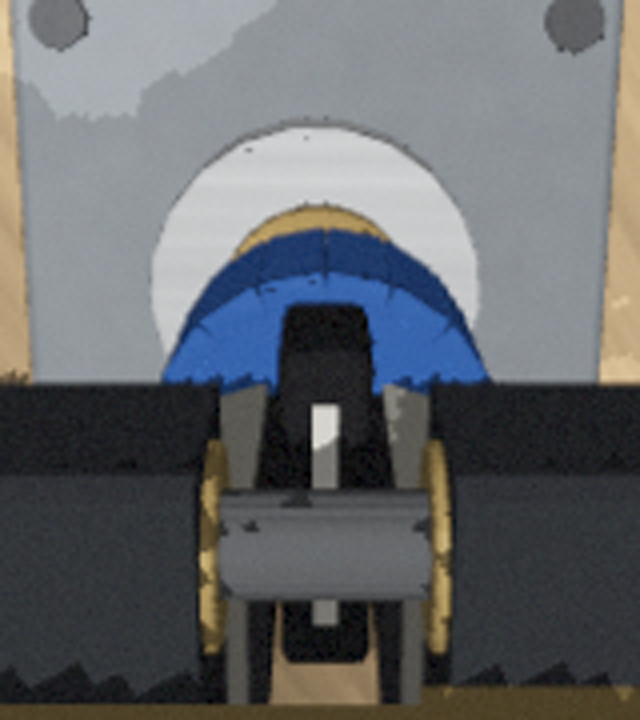

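View pics/t5.png

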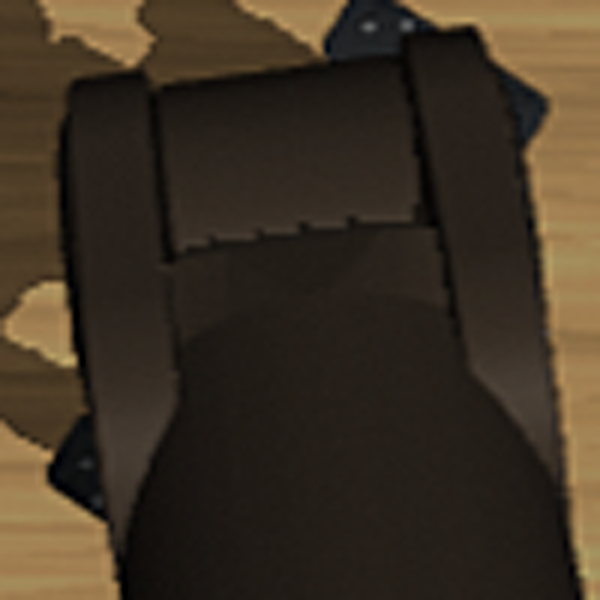

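```bash
python3 - <<'E'
from h import *
s=wcam(load("w5.npz"))
f=lambda c,z:ray(s,(c[0]+.5)/4-.5+240,(c[1]+.5)/4-.5+130,z)
T=np.eye(4);T[:3,:3]=Ro.from_euler("xyz",s["rot"],degrees=True).as_matrix();T[:3,3]=s["pos"];Ti=np.linalg.inv(T)
for n,c,z in(("far",(316,122),.04),("L",(151,281),.04),("R",(478,281),.04)): print(n,(Ti@np.r_[f(c,z),1]*1000).round(1))
for n,c,z in(("capfront",(325,272),s["pos"][2]-.0698),("rim",(325,230),s["pos"][2]-.1018)):print(n,(Ti@np.r_[f(c,z),1]*1000).round(1))
w=world(s,240,400,130,250);m=abs(w[...,2]-.0405)<.003
q=(w[m]-s["pos"])@T[:3,:3];q=q[q[:,0]>0]
from scipy.spatial import ConvexHull
h=q[ConvexHull(q[:,:2]).vertices][:,:2];h=h[h[:,0]>5]
A=np.c_[2*h,np.ones(len(h))];r=np.linalg.lstsq(A,(h**2).sum(1),rcond=None)[0];print(r[:2],np.sqrt(r[2]+r[0]**2+r[1]**2))
E
```

```text
far [  37.2   -1.3  142.2 1000. ]
L [   4.7  -35.2  142.1 1000. ]
R [   4.6   31.8  142.2 1000. ]
capfront [2.48e+01 5.00e-01 6.98e+01 1.00e+03]
rim [2.400e+01 5.000e-01 1.018e+02 1.000e+03]
[0. 0.] 0.0
```

```bash
python3 -m creep '[[[0,0,0],0,0],[[0,0,0],0,0],[[0,0,0],0,0]]'; python3 -c "
from rig import *
s=read_state();print(s['position'],s['qvel'].round(2),s['tool_rot'])"
```

```text
clock: 4.97
position: [0.5033, -0.0028, 0.1833]
tool_rot: [-180.0, 0.0, -121.6]
ft_force: [-0.9, 0.4, -1.0]
width: 0.012
[ 0.50330232 -0.0028453   0.1833137 ] [ 0.28 -0.16  0.11  0.2  -0.04 -0.01  0.1 ] [-1.79995299e+02  1.36017448e-02 -1.21576286e+02]
```

```bash
python3 -m creep '[[[-0.6,-3,0],0,0],[[0,0,-5],0,0],[[0,0,-5],0,0],[[0,0,0],0,0],[[0,0,0],0,0]]'
python3 - <<'E'
from rig import *
from h import *
st=read_state();print(st["position"],st["ft_force"],st["wrist_torque"])
s=snapshot("wrist");crop(s,240,130,400,310,4,"pics/w6.png");np.savez("w6.npz",**s,pos=st["position"],rot=st["tool_rot"])
s=snapshot("scene");crop(s,275,175,345,228,10,"pics/s6.png")
print(read_state()["position"])
E
```

```text
clock: 5.38
position: [0.5021, -0.0063, 0.1727]
tool_rot: [179.9, -0.0, -121.6]
ft_force: [-0.1, 0.7, -1.8]
width: 0.0122
[ 0.50213636 -0.00631401  0.17271119] [-0.11594034  0.71717929 -1.84141044] [ 0.13145658  0.12073276 -0.02615356]
[ 0.50248675 -0.00626317  0.17312727]
```

View pics/w6.png

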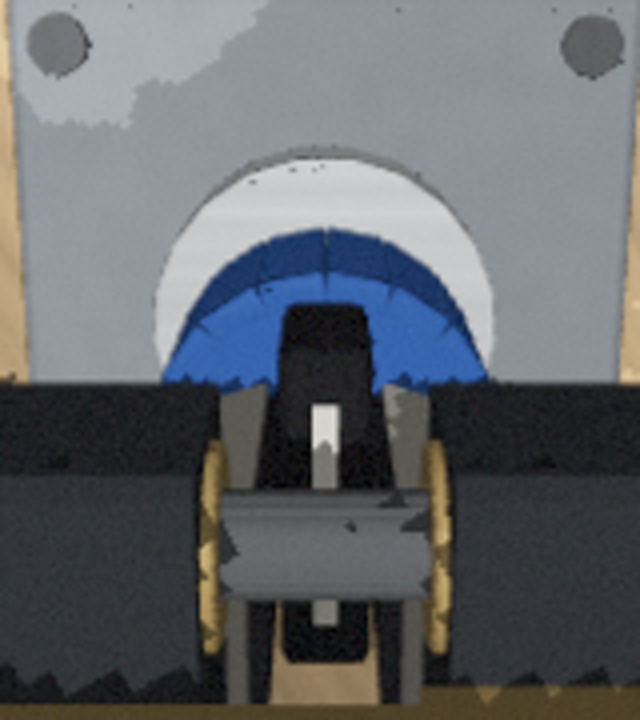

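View pics/s6.png

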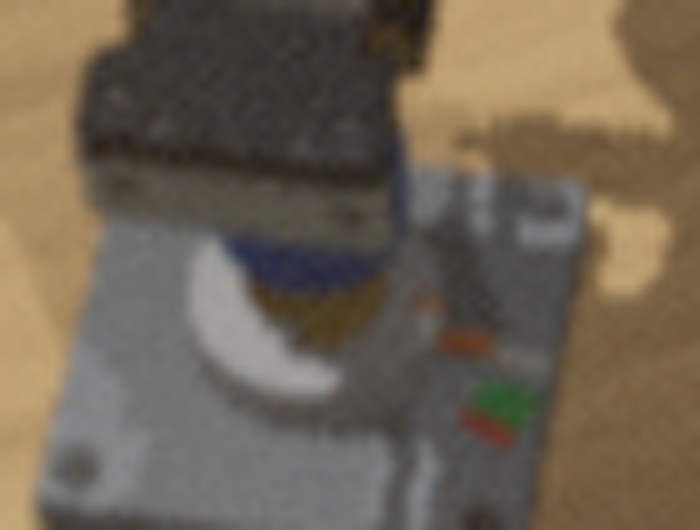

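```bash
python3 - <<'E'
from h import *
s=wcam(load("w6.npz"))
f=lambda c,z:ray(s,(c[0]+.5)/4-.5+240,(c[1]+.5)/4-.5+130,z)
T=np.eye(4);T[:3,:3]=Ro.from_euler("xyz",s["rot"],degrees=True).as_matrix();T[:3,3]=s["pos"];Ti=np.linalg.inv(T)
for n,c,z in(("far",(322,156),.04),("L",(157,312),.04),("R",(492,312),.04),("capfront",(325,272),s["pos"][2]-.0698),("rim",(325,230),s["pos"][2]-.1018)): print(n,(Ti@np.r_[f(c,z),1]*1000).round(1))
E
```

```text
far [ 3.180e+01 -1.000e-01  1.327e+02  1.000e+03]
L [ 8.000e-01 -3.280e+01  1.327e+02  1.000e+03]
R [7.000e-01 3.350e+01 1.327e+02 1.000e+03]
capfront [2.48e+01 5.00e-01 6.98e+01 1.00e+03]
rim [2.400e+01 5.000e-01 1.018e+02 1.000e+03]
```

```bash
python3 -m creep '[[[0.5,1.2,0],0,0],[[0,0,-5],0,0],[[0,0,-4],0,0],[[0,0,-4],0,0],[[0,0,-3],0,0],[[0,0,0],0,0]]'
python3 -c "
from rig import *
s=read_state();print(s['position'],s['ft_force'],s['wrist_torque'],s['tool_rot'])"
```

```text
clock: 5.98
position: [0.5025, -0.0051, 0.1564]
tool_rot: [179.9, -0.0, -121.6]
ft_force: [-0.2, 0.5, -1.9]
width: 0.0119
[ 0.50252991 -0.00507726  0.15637824] [-0.19957178  0.53915649 -1.86523964] [0.07286542 0.07600051 0.02783731] [ 1.79933594e+02 -4.77262457e-02 -1.21600727e+02]
```

No contact so far, with the rim at about 54.6 mm. I'll continue in small steps.

```bash
python3 -m creep '[[[0,0,-2],0,0],[[0,0,-2],0,0],[[0,0,0],0,0]]'
python3 -c "
from rig import *
s=read_state();print(s['position'],s['ft_force'],s['wrist_torque'])"
python3 -m creep '[[[0,0,-2],0,0],[[0,0,-1],0,0],[[0,0,0],0,0]]'
python3 -c "
from rig import *
s=read_state();print(s['position'],s['ft_force'],s['wrist_torque'])"
```

```text
clock: 6.23
position: [0.5029, -0.0051, 0.1529]
tool_rot: [180.0, -0.0, -121.6]
ft_force: [0.7, 0.1, -1.1]
width: 0.012
[ 0.50287712 -0.00508412  0.15291987] [ 0.66276895  0.05294065 -1.12216221] [ 0.07143413  0.1263859  -0.02970667]
clock: 6.48
position: [0.5029, -0.0051, 0.1501]
tool_rot: [180.0, -0.0, -121.6]
ft_force: [-0.2, -0.5, -0.3]
width: 0.0119
[ 0.50292061 -0.00507085  0.15007191] [-0.16977471 -0.45847813 -0.28530069] [0.10867738 0.14264391 0.00085883]
```

```bash
python3 -m creep '[[[0,0,-1],0,0],[[0,0,0],0,0]]'
python3 -m creep '[[[0,0,-1],0,0],[[0,0,0],0,0]]'
python3 -m creep '[[[0,0,-1],0,0],[[0,0,0],0,0]]'
python3 -c "
from rig import *
s=read_state();print(s['position'],s['ft_force'],s['wrist_torque'])"
```

```text
clock: 6.65
position: [0.503, -0.0051, 0.1492]
tool_rot: [180.0, -0.0, -121.6]
ft_force: [0.8, -0.9, -1.8]
width: 0.0119
clock: 6.82
position: [0.503, -0.005, 0.1482]
tool_rot: [180.0, -0.0, -121.6]
ft_force: [-0.0, 0.2, -1.0]
width: 0.0115
clock: 6.98
position: [0.5031, -0.005, 0.1476]
tool_rot: [-180.0, 0.0, -121.6]
ft_force: [-1.0, -0.9, 4.3]
width: 0.0114
[ 0.50313428 -0.00504006  0.14755465] [-1.01763015 -0.94768866  4.25224349] [ 0.0852189   0.43615163 -0.04767983]
```

Contact came at rim ≈ 45.8 mm, as expected for the thread mouth, with about 5 N. I'll turn clockwise now, following the pitch of 4.46 mm/rad.

```bash
python3 -m creep '[[[0,0,-0.2],-0.08,0],[[0,0,-0.4],-0.08,0],[[0,0,-0.4],-0.08,0],[[0,0,0],0,0]]'
python3 - <<'E'
from rig import *
from h import *
s=read_state();print(s['position'],s['ft_force'],s['wrist_torque'],s['tool_rot'])
s=snapshot("scene");crop(s,275,175,345,228,10,"pics/s7.png")
E
```

```text
clock: 7.32
position: [0.5037, -0.0051, 0.1467]
tool_rot: [-179.9, 0.1, -135.6]
ft_force: [0.7, -0.7, 3.3]
width: 0.0116
[ 0.50369469 -0.00511083  0.14665719] [ 0.67657475 -0.69698384  3.26415366] [ 0.030319   -0.08587671  0.01181247] [-1.79935823e+02  6.13619284e-02 -1.35580953e+02]
```

View pics/s7.png

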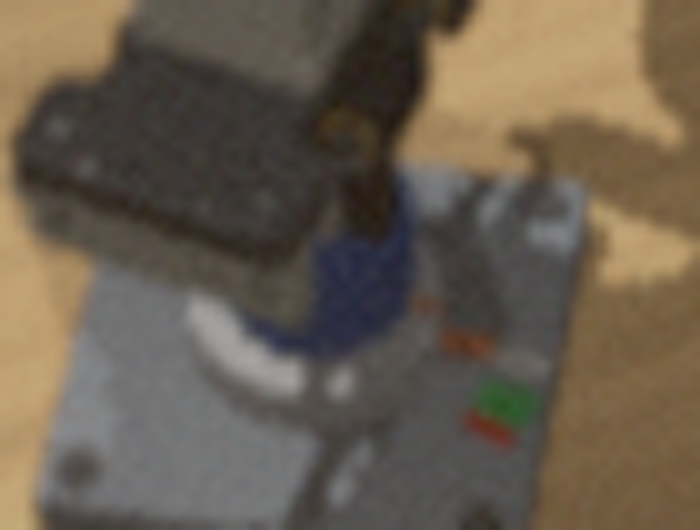

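The pointer is still at zero at (467,343) and the cap is turning freely. I'll continue.

```bash
python3 -m creep '[[[0,0,-0.4],-0.09,0],[[0,0,-0.4],-0.09,0],[[0,0,-0.4],-0.09,0],[[0,0,-0.4],-0.09,0],[[0,0,-0.4],-0.09,0],[[0,0,-0.4],-0.09,0],[[0,0,0],0,0]]'
python3 - <<'E'
from rig import *
from h import *
s=read_state();print(s['position'],s['ft_force'],s['wrist_torque'],s['tool_rot'])
s=snapshot("scene");crop(s,275,175,345,228,10,"pics/s8.png")
E
```

```text
clock: 7.95
position: [0.5035, -0.0051, 0.1442]
tool_rot: [-180.0, 0.1, -166.4]
ft_force: [0.7, -0.5, 2.9]
width: 0.0118
[ 0.50346556 -0.00512037  0.14415262] [ 0.72497059 -0.52666464  2.91402012] [-0.17961961 -0.19918627  0.02569216] [-1.79977265e+02  5.71957672e-02 -1.66375004e+02]
```

View pics/s8.png

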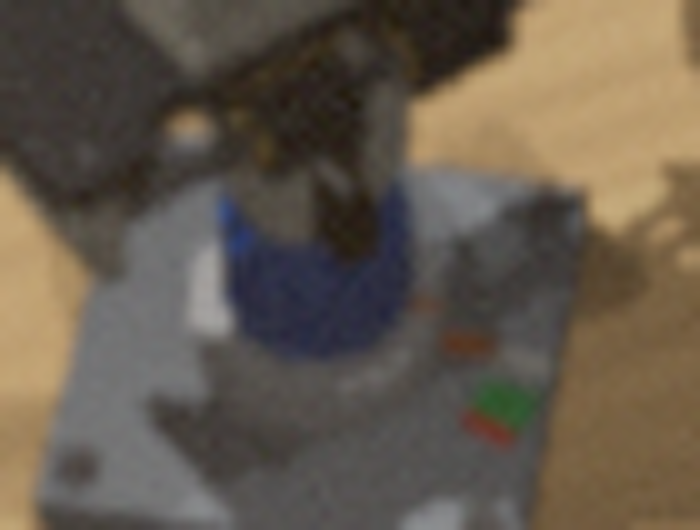

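Turned 0.78 rad and lowered 3.4 mm, with the pointer still at zero. From here I take small steps, since a clogged cap would bind near 1.0 rad.

```bash
python3 -m creep '[[[0,0,-0.3],-0.06,0],[[0,0,-0.3],-0.06,0],[[0,0,0],0,0]]'
python3 -c "
from rig import *
s=read_state();print(s['position'],s['ft_force'],s['wrist_torque'],s['tool_rot'])"
python3 -m creep '[[[0,0,-0.3],-0.06,0],[[0,0,-0.3],-0.06,0],[[0,0,0],0,0]]'
python3 - <<'E'
from rig import *
from h import *
s=read_state();print(s['position'],s['ft_force'],s['wrist_torque'],s['tool_rot'])
s=snapshot("scene");crop(s,275,175,345,228,10,"pics/s9.png")
E
```

```text
clock: 8.25
position: [0.5035, -0.0051, 0.1437]
tool_rot: [-180.0, 0.1, -173.1]
ft_force: [1.2, -0.5, 5.8]
width: 0.0114
[ 0.50350671 -0.00514335  0.14368374] [ 1.16612144 -0.4778277   5.77675915] [-0.19478773 -0.12957695  0.05982902] [-1.79992967e+02  6.60197494e-02 -1.73082968e+02]
clock: 8.5
position: [0.5034, -0.0045, 0.1431]
tool_rot: [180.0, 0.1, -179.9]
ft_force: [-0.0, 1.8, 7.0]
width: 0.0116
[ 0.50342319 -0.00450549  0.14312432] [-5.88477781e-03  1.78214350e+00  7.00399241e+00] [0.38603848 0.01030167 0.09369753] [ 1.79956710e+02  5.75746588e-02 -1.79930155e+02]
```

View pics/s9.png

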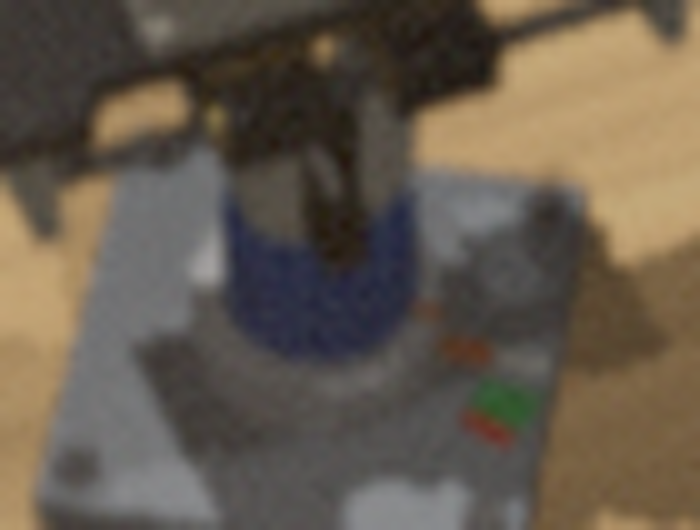

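The pointer has moved slightly, from (467,343) to (467,350), with torque about 0.09 N·m. I'll build a projection model of the pointer for an exact reading, then take smaller steps.

```bash
cat > ptr.py <<'E'
from h import *
from rig import *
import sys
C=np.array([.503,-.0045]);A=np.radians(58.2)
def P(s,th,r=.0445,z=.026):
    a=A-th;return proj(s,[C[0]+r*np.cos(a),C[1]+r*np.sin(a),z])
def meas(s):
    px=s["pixels"].astype(float); x0,y0,x1,y1=312,202,335,222
    c=px[y0:y1,x0:x1]; w=np.clip(c[...,0]-1.35*c[...,1]-10,0,None)*(c[...,1]>c[...,2]*1.1)
    v,u=np.mgrid[y0:y1,x0:x1]
    # keep left part (pointer), red mark excluded by orange-ness
    return w,u,v
if __name__=="__main__":
    st=read_state();s=snapshot("scene");np.savez("last.npz",**s)
    print("z",st["position"].round(4),"F",st["ft_force"].round(1),"Mz",st["wrist_torque"][2].round(3),"yaw",st["tool_rot"][2].round(2))
    # draw predicted positions
    k=12;im=cv2.resize(s["pixels"][195:225,295:340,::-1],None,fx=k,fy=k,interpolation=cv2.INTER_CUBIC)
    for th,col in((0,(255,255,255)),(.17,(0,255,0)),(.35,(0,255,0)),(.44,(0,0,255))):
        for r in(.04,.049):
            p=(P(s,th,r)-[295,195]+.5)*k-.5;cv2.circle(im,tuple(int(x) for x in p),3,col,-1)
    cv2.imwrite(sys.argv[1],im)
E
python3 ptr.py pics/p1.png
```

```text
z [ 0.5034 -0.0045  0.1431] F [0.2 1.2 7.4] Mz -0.006 yaw -179.77
```

View pics/p1.png

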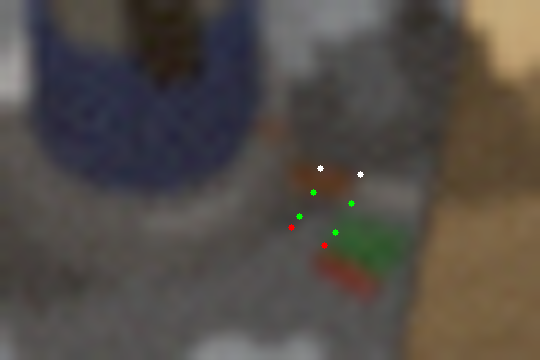

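```bash
python3 -m creep '[[[0,0,-0.1],-0.04,0],[[0,0,-0.1],-0.04,0],[[0,0,0],0,0]]'
python3 ptr.py pics/p2.png
```

```text
clock: 8.85
position: [0.5033, -0.0044, 0.1428]
tool_rot: [179.9, 0.0, 175.6]
ft_force: [0.1, 1.2, 5.3]
width: 0.0117
z [ 0.5033 -0.0044  0.1428] F [0.1 1.2 5.3] Mz 0.062 yaw 175.57
```

View pics/p2.png

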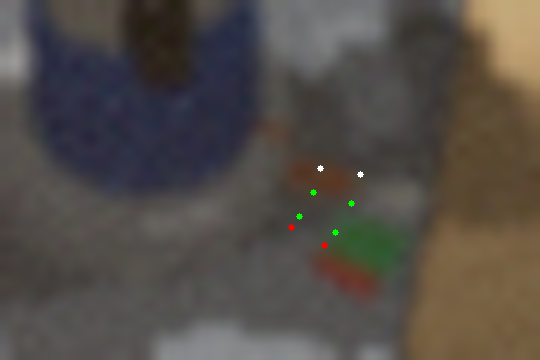

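The pointer is unchanged at (320,178), so the cap is still turning freely at 1.10 rad. I'll continue.

```bash
python3 -m creep '[[[0,0,-0.2],-0.04,0],[[0,0,-0.2],-0.04,0],[[0,0,-0.2],-0.04,0],[[0,0,0],0,0]]'
python3 ptr.py pics/p3.png
```

```text
clock: 9.23
position: [0.5035, -0.0045, 0.1424]
tool_rot: [179.9, 0.1, 168.7]
ft_force: [0.3, 1.3, 7.1]
width: 0.012
z [ 0.5035 -0.0045  0.1424] F [0.3 1.3 7.1] Mz 0.077 yaw 168.69
```

View pics/p3.png

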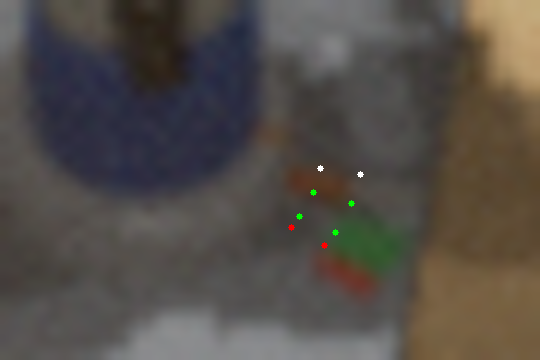

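```bash
python3 -m creep '[[[0,0,-0.1],-0.04,0],[[0,0,-0.1],-0.04,0],[[0,0,0],0,0]]'
python3 ptr.py pics/p4.png
```

```text
clock: 9.53
position: [0.5035, -0.0045, 0.1419]
tool_rot: [179.9, 0.0, 164.1]
ft_force: [1.8, 0.5, 4.4]
width: 0.0116
z [ 0.5035 -0.0045  0.1419] F [1.8 0.5 4.4] Mz -0.02 yaw 164.11
```

View pics/p4.png

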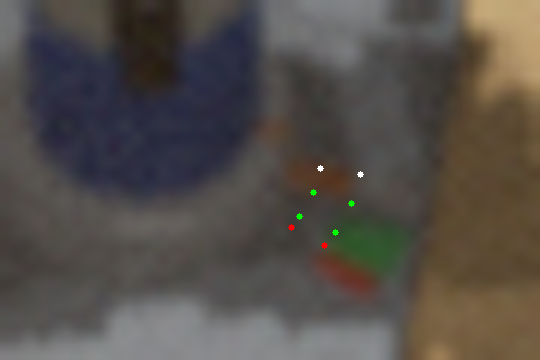

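At 1.30 rad the pointer is back at (320,177), so the cap is past the clogged stop and free. I'll go on.

```bash
python3 -m creep '[[[0,0,-0.2],-0.05,0],[[0,0,-0.2],-0.05,0],[[0,0,-0.2],-0.05,0],[[0,0,0],0,0]]'
python3 ptr.py pics/p5.png
python3 -m creep '[[[0,0,-0.2],-0.04,0],[[0,0,-0.1],-0.04,0],[[0,0,0],0,0]]'
python3 ptr.py pics/p6.png; python3 -c "
import cv2,numpy as np
cv2.imwrite('pics/p56.png',np.vstack([cv2.imread('pics/p%d.png'%i)[80:330] for i in(5,6)]))"
```

```text
clock: 9.92
position: [0.5036, -0.0049, 0.1418]
tool_rot: [179.9, 0.1, 155.4]
ft_force: [-1.0, 0.6, 13.2]
width: 0.0122
z [ 0.5036 -0.0049  0.1418] F [-1.   0.6 13.2] Mz 0.181 yaw 155.42
clock: 10.22
position: [0.5037, -0.005, 0.1418]
tool_rot: [179.9, 0.1, 150.9]
ft_force: [-1.5, -0.8, 16.8]
width: 0.0114
z [ 0.5037 -0.005   0.1418] F [-1.5 -0.8 16.8] Mz 0.217 yaw 150.88
```

View pics/p56.png

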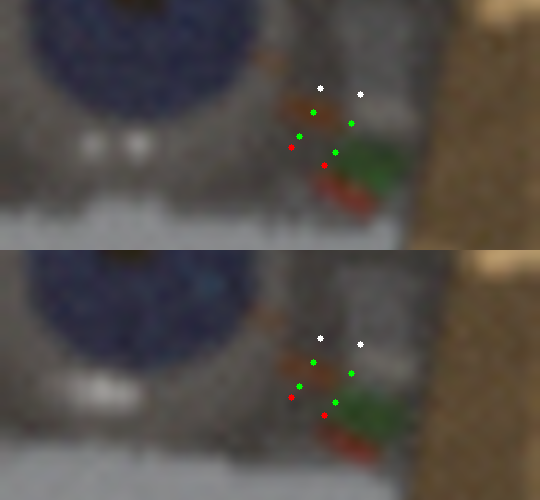

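z has stopped at 141.8, which puts the rim at about 40.0, on the shoulder. My downward press is 17 N and adds friction: the pointer is at about (310,200) in the p-scale, roughly 0.2 rad. I'll ease the press and keep turning to the real thread stop.

```bash
python3 -m creep '[[[0,0,0.6],0,0],[[0,0,0],-0.02,0],[[0,0,0],0,0]]'
python3 ptr.py pics/p7.png
python3 -m creep '[[[0,0,0],-0.03,0],[[0,0,0],-0.03,0],[[0,0,0],0,0]]'
python3 ptr.py pics/p8.png; python3 -c "
import cv2,numpy as np
cv2.imwrite('pics/p78.png',np.vstack([cv2.imread('pics/p%d.png'%i)[80:330] for i in(7,8)]))"
```

```text
clock: 10.52
position: [0.5033, -0.0051, 0.1418]
tool_rot: [180.0, 0.0, 149.8]
ft_force: [-0.7, 0.8, 10.4]
width: 0.0118
z [ 0.5033 -0.0051  0.1418] F [-0.7  0.8 10.4] Mz 0.035 yaw 149.75
clock: 10.82
position: [0.5033, -0.0051, 0.1418]
tool_rot: [180.0, 0.0, 146.3]
ft_force: [-0.9, 0.1, 11.5]
width: 0.0118
z [ 0.5033 -0.0051  0.1418] F [-0.9  0.1 11.5] Mz 0.073 yaw 146.27
```

View pics/p78.png

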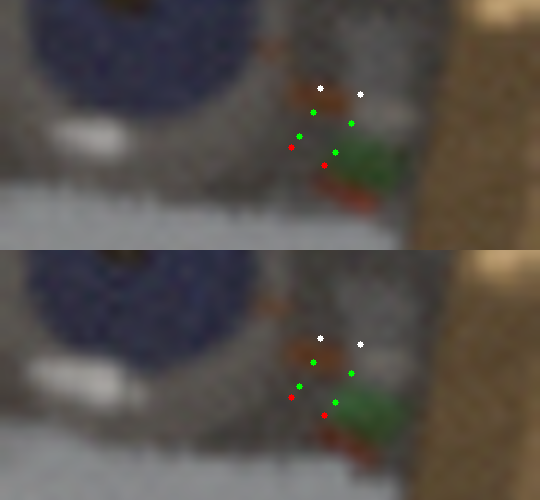

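The twist fell to about 0.05–0.08, so that was friction and not the stop. I'll ease the press more and continue.

```bash
python3 -m creep '[[[0,0,0.4],0,0],[[0,0,0],-0.03,0],[[0,0,0],-0.03,0],[[0,0,0],0,0]]'
python3 ptr.py pics/p9.png
python3 -m creep '[[[0,0,0],-0.03,0],[[0,0,0],-0.03,0],[[0,0,0],0,0]]'
python3 ptr.py pics/p10.png; python3 -c "
import cv2,numpy as np
cv2.imwrite('pics/p910.png',np.vstack([cv2.imread('pics/p%d.png'%i)[80:330] for i in(9,10)]))"
```

```text
clock: 11.2
position: [0.503, -0.0051, 0.1418]
tool_rot: [180.0, -0.0, 142.7]
ft_force: [-1.2, -0.0, 6.5]
width: 0.0117
z [ 0.503  -0.0051  0.1418] F [-1.2 -0.   6.5] Mz 0.033 yaw 142.67
clock: 11.5
position: [0.503, -0.0051, 0.1418]
tool_rot: [-180.0, -0.0, 139.2]
ft_force: [0.5, -1.4, 7.1]
width: 0.0119
z [ 0.503  -0.0051  0.1418] F [ 0.5 -1.4  7.1] Mz 0.081 yaw 139.23
```

View pics/p910.png

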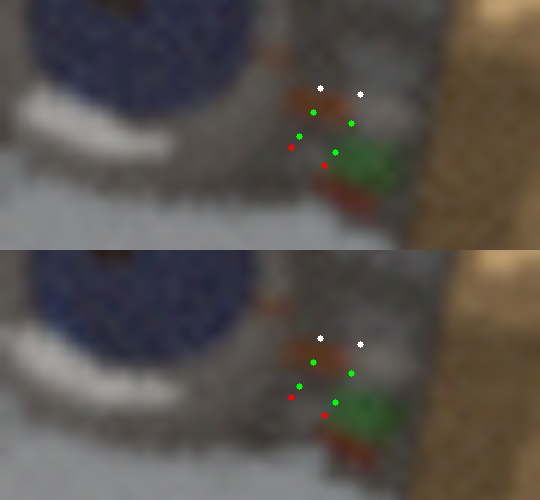

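```bash
python3 -m creep '[[[0,0,0],-0.03,0],[[0,0,0],-0.03,0],[[0,0,0],0,0]]'
python3 ptr.py pics/p11.png
python3 -m creep '[[[0,0,0],-0.03,0],[[0,0,0],-0.02,0],[[0,0,0],0,0]]'
python3 ptr.py pics/p12.png; python3 -c "
import cv2,numpy as np
cv2.imwrite('pics/p1112.png',np.vstack([cv2.imread('pics/p%d.png'%i)[80:330] for i in(11,12)]))"
```

```text
clock: 11.8
position: [0.503, -0.0051, 0.1418]
tool_rot: [180.0, -0.0, 135.8]
ft_force: [0.8, -0.5, 6.7]
width: 0.0117
z [ 0.503  -0.0051  0.1418] F [ 0.8 -0.5  6.7] Mz 0.055 yaw 135.8
clock: 12.1
position: [0.503, -0.0051, 0.1418]
tool_rot: [180.0, -0.0, 133.0]
ft_force: [-0.4, -0.6, 6.2]
width: 0.0122
z [ 0.503  -0.0051  0.1418] F [-0.4 -0.6  6.2] Mz 0.079 yaw 132.97
```

View pics/p1112.png

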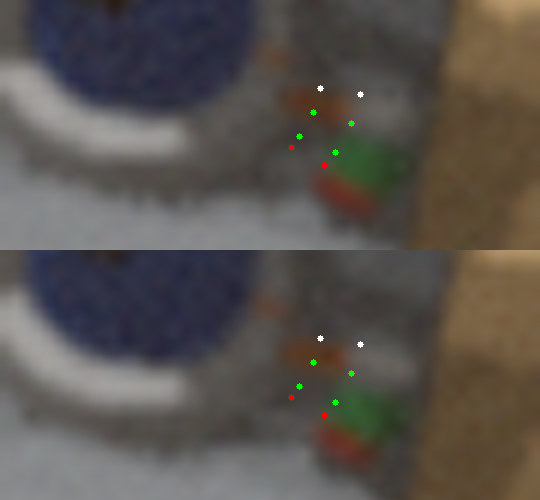

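```bash
python3 -m creep '[[[0,0,0],-0.03,0],[[0,0,0],-0.03,0],[[0,0,0],0,0]]'
python3 ptr.py pics/p13.png
python3 -m creep '[[[0,0,0],-0.03,0],[[0,0,0],-0.03,0],[[0,0,0],0,0]]'
python3 ptr.py pics/p14.png; python3 -c "
import cv2,numpy as np
cv2.imwrite('pics/p1314.png',np.vstack([cv2.imread('pics/p%d.png'%i)[80:330] for i in(13,14)]))"
```

```text
clock: 12.4
position: [0.503, -0.0051, 0.1418]
tool_rot: [-180.0, -0.0, 129.5]
ft_force: [-0.5, -0.3, 7.6]
width: 0.0117
z [ 0.503  -0.0051  0.1418] F [-0.5 -0.3  7.6] Mz 0.138 yaw 129.5
clock: 12.7
position: [0.503, -0.0052, 0.1418]
tool_rot: [-180.0, -0.0, 126.1]
ft_force: [0.0, -0.8, 7.0]
width: 0.0117
z [ 0.503  -0.0052  0.1418] F [ 0.  -0.8  7. ] Mz 0.144 yaw 126.06
```

View pics/p1314.png

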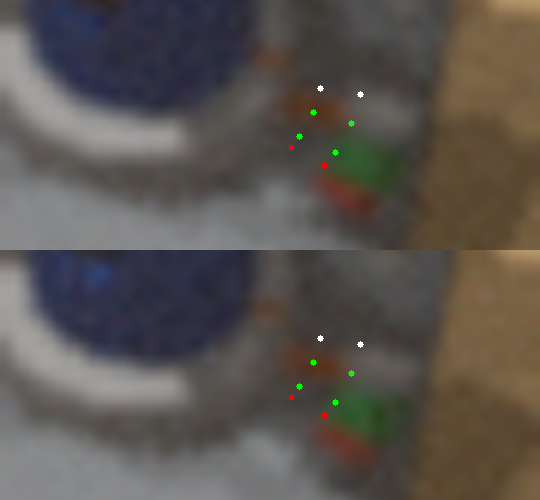

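The pointer is rising, with Mz at 0.14, so binding is starting.

```bash
python3 -m creep '[[[0,0,0],-0.025,0],[[0,0,0],-0.025,0],[[0,0,0],0,0]]'
python3 ptr.py pics/p15.png
python3 -m creep '[[[0,0,0],-0.02,0],[[0,0,0],-0.02,0],[[0,0,0],0,0]]'
python3 ptr.py pics/p16.png; python3 -c "
import cv2,numpy as np
cv2.imwrite('pics/p1516.png',np.vstack([cv2.imread('pics/p%d.png'%i)[80:330] for i in(15,16)]))"
```

```text
clock: 13.0
position: [0.5029, -0.0052, 0.1418]
tool_rot: [-180.0, -0.0, 123.2]
ft_force: [-0.1, 0.2, 7.1]
width: 0.0118
z [ 0.5029 -0.0052  0.1418] F [-0.1  0.2  7.1] Mz 0.187 yaw 123.22
clock: 13.3
position: [0.5029, -0.0052, 0.1418]
tool_rot: [-180.0, -0.0, 120.9]
ft_force: [0.0, -1.1, 7.0]
width: 0.0123
z [ 0.5029 -0.0052  0.1418] F [ 0.  -1.1  7. ] Mz 0.181 yaw 120.94
```

View pics/p1516.png

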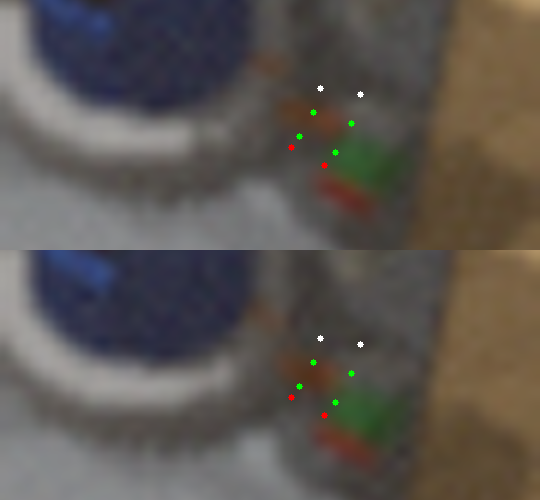

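```bash
cat > tw.py <<'E'
from h import *
from ptr import P
from scipy.optimize import minimize_scalar
def cen(s):
    x0,y0,x1,y1=315,203,328,214
    c=s["pixels"][y0:y1,x0:x1].astype(float);w=np.clip((c[...,0]-c[...,2])/(c.sum(2)+1)-.08,0,None)
    v,u=np.mgrid[y0:y1,x0:x1]
    w=w*(v< 207+ .5*(330-u)*0+6)
    return np.array([(w*u).sum(),(w*v).sum()])/w.sum()
s0=load("s5.npz");s1=load("last.npz");a,b=cen(s0),cen(s1)
print(a,b,b-a)
for t in(.1,.15,.2,.25,.3,.35):print(t,P(s1,t,.042)-P(s1,0,.042))
cv2.imwrite("pics/cmp.png",np.vstack([cv2.resize(s["pixels"][198:222,308:338,::-1],None,fx=12,fy=12,interpolation=cv2.INTER_NEAREST) for s in(s0,s1)]))
E
python3 tw.py
```

```text
[320.87738297 208.41020316] [319.89506101 210.8309047 ] [-0.98232197  2.42070154]
0.1 [-0.3317119   1.22878625]
0.15 [-0.55521858  1.83304283]
0.2 [-0.81657246  2.42846573]
0.25 [-1.1152078   3.01351523]
0.3 [-1.45045882  3.58667062]
0.35 [-1.82156045  4.14643453]
```

View pics/cmp.png

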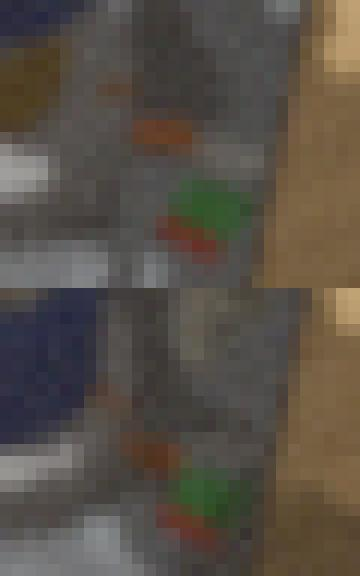

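The twist measures about 0.20 rad, against 0.18 from the torque. One more 0.04 rad step will show whether the turn goes fully into the spring.

```bash
python3 -m creep '[[[0,0,0],-0.02,0],[[0,0,0],-0.02,0],[[0,0,0],0,0],[[0,0,0],0,0]]'
python3 ptr.py pics/p17.png; python3 tw.py | head -1
python3 -c "
from h import *
s=load('last.npz');crop(s,290,185,340,225,14,'pics/home.png')"
```

```text
clock: 13.68
position: [0.5029, -0.0052, 0.1418]
tool_rot: [-180.0, 0.0, 118.7]
ft_force: [-1.1, -0.8, 6.3]
width: 0.0116
z [ 0.5029 -0.0052  0.1418] F [-1.1 -0.8  6.3] Mz 0.193 yaw 118.72
[320.87738297 208.41020316] [319.7591483  211.08202578] [-1.11823467  2.67182262]
```

View pics/home.png

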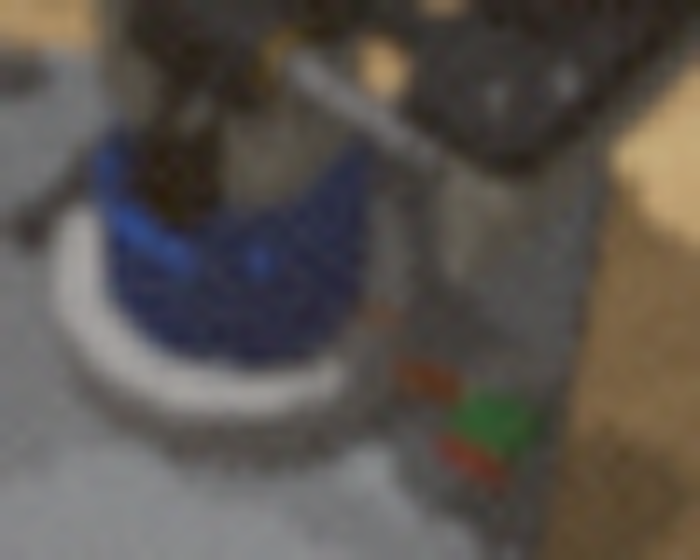

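The pointer sits in line with the green band: twist about 0.22, Mz 0.19. Net turn is about 1.88 rad and the rim is at shoulder height, so the cap is home and sound, and goes to the green tray. Unscrewing now.

```bash
python3 -m creep '[[[0,0,0],0.05,0],[[0,0,0],0.06,0],[[0,0,0.2],0.06,0],[[0,0,0.3],0.06,0],[[0,0,0.3],0.06,0],[[0,0,0],0,0]]'
python3 ptr.py pics/p18.png; python3 tw.py | head -1
python3 -m creep '[[[0,0,0.3],0.06,0],[[0,0,0.3],0.06,0],[[0,0,0.3],0.06,0],[[0,0,0.3],0.06,0],[[0,0,0],0,0]]'
python3 ptr.py pics/p19.png; python3 tw.py | head -1
```

```text
clock: 14.23
position: [0.5023, -0.0052, 0.1419]
tool_rot: [-179.9, -0.1, 135.5]
ft_force: [0.3, 0.2, -3.5]
width: 0.012
z [ 0.5023 -0.0052  0.1419] F [ 0.3  0.2 -3.5] Mz 0.032 yaw 135.47
[320.87738297 208.41020316] [320.7782512  208.57966199] [-0.09913177  0.16945883]
clock: 14.7
position: [0.5019, -0.0053, 0.143]
tool_rot: [-179.9, -0.1, 149.1]
ft_force: [-0.5, -1.5, -5.3]
width: 0.0118
z [ 0.5019 -0.0053  0.143 ] F [-0.5 -1.5 -5.3] Mz 0.001 yaw 149.07
[320.87738297 208.41020316] [320.59697722 208.17981405] [-0.28040575 -0.23038912]
```

```bash
python3 -m creep '[[[0,0,0.3],0.08,0],[[0,0,0.3],0.08,0],[[0,0,0.3],0.08,0],[[0,0,0.3],0.08,0],[[0,0,0.3],0.08,0],[[0,0,0.3],0.08,0],[[0,0,0],0,0]]'
python3 ptr.py pics/p20.png; python3 tw.py | head -1
python3 -m creep '[[[0,0,0.3],0.08,0],[[0,0,0.3],0.08,0],[[0,0,0.4],0.08,0],[[0,0,0.3],0.08,0],[[0,0,0.4],0.08,0],[[0,0,0.3],0.08,0],[[0,0,0],0,0]]'
python3 ptr.py pics/p21.png; python3 tw.py | head -1
```

```text
clock: 15.33
position: [0.5026, -0.0048, 0.1452]
tool_rot: [180.0, -0.1, 176.6]
ft_force: [-0.3, 1.0, -5.4]
width: 0.0113
z [ 0.5026 -0.0048  0.1452] F [-0.3  1.  -5.4] Mz 0.006 yaw 176.57
[320.87738297 208.41020316] [320.87189443 208.39897764] [-0.00548854 -0.01122553]
clock: 15.97
position: [0.5027, -0.005, 0.1473]
tool_rot: [180.0, -0.0, -156.0]
ft_force: [-0.6, 0.1, -5.1]
width: 0.0119
z [ 0.5027 -0.005   0.1473] F [-0.6  0.1 -5.1] Mz -0.018 yaw -156.02
[320.87738297 208.41020316] [320.89802254 208.35972353] [ 0.02063957 -0.05047963]
```

```bash
python3 -m creep '[[[0,0,0.3],0.08,0],[[0,0,0.3],0.08,0],[[0,0,0.3],0.08,0],[[0,0,0.3],0.08,0],[[0,0,0.3],0.08,0],[[0,0,0.2],0.08,0],[[0,0,0.2],0.08,0],[[0,0,0],0.04,0],[[0,0,0],0,0]]'
python3 ptr.py pics/p22.png; python3 tw.py | head -1
```

```text
clock: 16.77
position: [0.5033, -0.0053, 0.1496]
tool_rot: [-180.0, 0.0, -121.8]
ft_force: [0.8, -0.2, -1.4]
width: 0.0118
z [ 0.5033 -0.0053  0.1496] F [ 0.8 -0.2 -1.4] Mz -0.029 yaw -121.82
[320.87738297 208.41020316] [320.80454214 208.30486151] [-0.07284083 -0.10534165]
```

At the mouth again, pointer at zero. I'll lift gently.

```bash
python3 -m creep '[[[0,0,1],0,0],[[0,0,2],0,0],[[0,0,2],0,0],[[0,0,0],0,0]]'
python3 -m creep '[[[0,0,5],0,0],[[0,0,10],0,0],[[0,0,15],0,0],[[0,0,15],0,0],[[0,0,10],0,0],[[0,0,0],0,0]]'
python3 - <<'E'
from rig import *
from h import *
st=read_state();print(st["q"],st["position"],st["ft_force"])
s=snapshot("wrist");crop(s,200,60,400,310,3,"pics/w7.png")
E
```

```text
clock: 17.15
position: [0.5033, -0.005, 0.1549]
tool_rot: [-180.0, 0.0, -121.7]
ft_force: [0.3, 0.1, -1.7]
width: 0.0119
clock: 17.65
position: [0.5042, -0.005, 0.212]
tool_rot: [-179.8, 0.1, -121.6]
ft_force: [0.4, 0.3, -0.9]
width: 0.0117
[ -0.80526904  19.04944883  -5.9629312  112.26932563   2.60481507
  48.56842024 140.21667376] [ 0.50422297 -0.0049821   0.21201559] [ 0.42976395  0.3048081  -0.89572922]
```

View pics/w7.png

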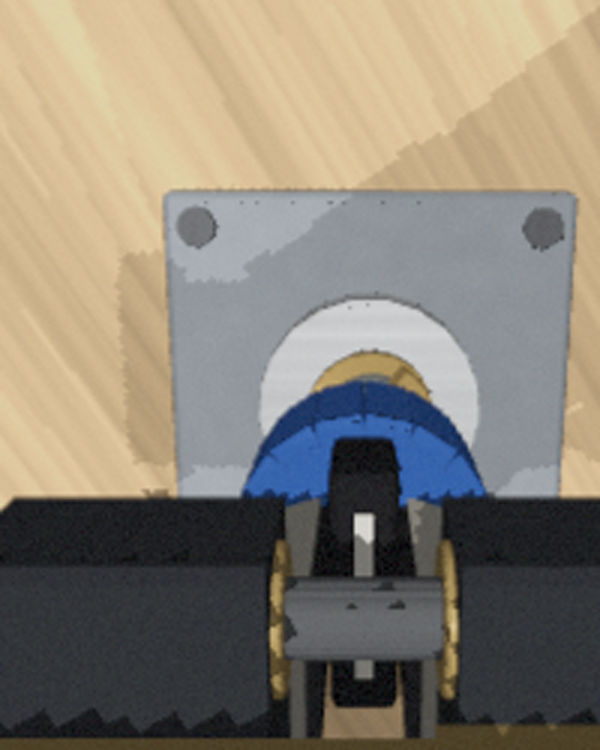

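The cap is lifted clear with the post visible below. I'll move over the green tray, turning back so joint 7 keeps its margin.

```bash
python3 -m creep '[[[14,-28,0],-0.1,0],[[13,-27,0],-0.1,0],[[13,-27,0],-0.1,0],[[13,-27,0],-0.1,0],[[13,-27,0],-0.1,0],[[13,-27,0],-0.1,0],[[13,-27,0],-0.1,0],[[13,-27,0],-0.1,0],[[14,-26,0],-0.1,0],[[14,-26,0],-0.1,0],[[0,0,0],0,0],[[0,0,0],0,0]]'
python3 - <<'E'
from rig import *
from h import *
st=read_state();print(st["q"],st["position"],st["tool_rot"])
s=snapshot("wrist");np.savez("w8.npz",**s,pos=st["position"],rot=st["tool_rot"]);cv2.imwrite("pics/w8.png",s["pixels"][:,:,::-1])
E
```

```text
clock: 18.7
position: [0.6355, -0.2758, 0.2077]
tool_rot: [-180.0, -0.1, -179.0]
ft_force: [0.1, 1.2, -2.0]
width: 0.0116
[ 11.77867975  35.40734102  11.76828534  85.71846029  -7.76473705
  59.77728029 116.32052551] [ 0.63548007 -0.27584882  0.207748  ] [-1.79961826e+02 -1.23421058e-01 -1.79033460e+02]
```

View pics/w8.png

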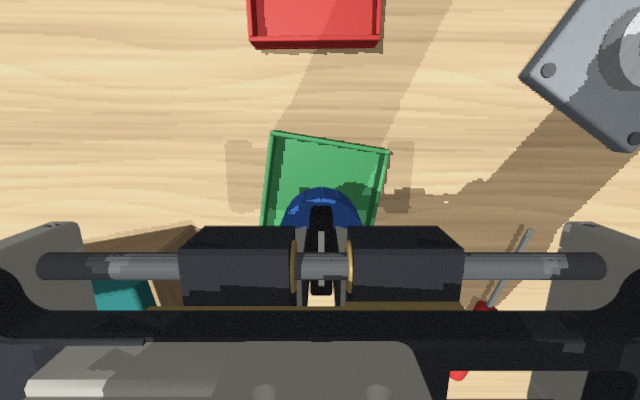

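```bash
python3 - <<'E'
from h import *
s=load("top0.npz");w=world(s,440,600,30,260).reshape(-1,3)
m=(w[:,0]>.57)&(w[:,0]<.71)&(w[:,2]>.04)&(w[:,2]<.3)&(w[:,1]>-.45);q=w[m]
print(len(q), q[:,2].max() if len(q) else 0)
for x in np.arange(.57,.71,.02):
    k=q[abs(q[:,0]-x)<.01]
    if len(k): i=k[:,1].argmax();print(x.round(2),k[i].round(3),k[:,2].max().round(3))
E
```

```text
218 0.09343425009869387
0.67 [ 0.679 -0.407  0.067] 0.093
0.69 [ 0.698 -0.403  0.059] 0.093
0.71 [ 0.71 -0.4   0.06] 0.092
```

```bash
python3 -m creep '[[[2,1.5,-20],0,0],[[0,0,-25],0,0],[[0,0,-25],0,0],[[0,0,-15],0,0],[[0,0,-8],0,0],[[0,0,-4],0,0],[[0,0,0],0,0],[[0,0,-2],0,0],[[0,0,-1],0,0],[[0,0,0],0,0]]'
python3 -c "
from rig import *
s=read_state();print(s['position'],s['ft_force'])"
```

```text
clock: 19.58
position: [0.6384, -0.2727, 0.1103]
tool_rot: [-180.0, 0.1, -178.9]
ft_force: [-0.4, 0.1, -0.9]
width: 0.012
[ 0.63839583 -0.27265623  0.1103016 ] [-0.40838266  0.06410599 -0.91325291]
```

```bash
python3 -m creep '[[[0,0,-1.5],0,0],[[0,0,-1.5],0,0],[[0,0,0],0,0]]'
python3 -m creep '[[[0,0,-1],0,0],[[0,0,0],0,0]]'
python3 -m creep '[[[0,0,-0.5],0,0],[[0,0,0],0,0]]'
```

```text
clock: 19.83
position: [0.638, -0.2725, 0.1064]
tool_rot: [180.0, -0.0, -178.9]
ft_force: [-0.2, -0.0, -1.2]
width: 0.0116
clock: 20.0
position: [0.638, -0.2726, 0.1059]
tool_rot: [180.0, 0.0, -178.9]
ft_force: [-2.2, 1.9, 4.5]
width: 0.0115
clock: 20.17
position: [0.638, -0.2726, 0.1059]
tool_rot: [180.0, 0.0, -178.9]
ft_force: [-3.5, 2.1, 9.1]
width: 0.0117
```

The floor was touched at TCP 105.9, so rim offset is 101.9. That confirms the grip didn't slip and the rim really was at 40 mm on the gauge. Releasing.

```bash
python3 -m creep '[[[0,0,0.7],0,0],[[0,0,0],0,14],[[0,0,0],0,18],[[0,0,0],0,24],[[0,0,0],0,32],[[0,0,0],0,36],[[0,0,0],0,40],[[0,0,0],0,40]]'
python3 -m creep '[[[0,0,3],0,40],[[0,0,10],0,40],[[0,0,20],0,40],[[0,0,30],0,40],[[0,0,40],0,40],[[-20,20,30],0,40],[[-35,0,0],0,40],[[-40,0,0],0,40],[[-40,0,0],0,40],[[-40,0,0],0,40],[[0,0,0],0,40]]'
python3 - <<'E'
from rig import *
from h import *
st=read_state();print(st["position"],st["width"],st["ft_force"])
s=snapshot("top");np.savez("t9.npz",**s);cv2.imwrite("pics/t9.png",s["pixels"][:,:,::-1])
s=snapshot("scene");np.savez("s9.npz",**s);cv2.imwrite("pics/s9f.png",s["pixels"][:,:,::-1])
w=world(s,190,260,250,320);m=(w[...,2]>.04)&(w[...,2]<.08);q=w[m];print(len(q),q.mean(0) if len(q) else '',q[:,2].max() if len(q) else '')
E
```

```text
clock: 20.83
position: [0.638, -0.2726, 0.1056]
tool_rot: [180.0, -0.0, -178.9]
ft_force: [-0.2, 0.3, -0.1]
width: 0.0397
clock: 21.75
position: [0.4543, -0.2532, 0.2387]
tool_rot: [179.9, -0.3, -179.2]
ft_force: [-1.1, -0.8, -0.2]
width: 0.0399
[ 0.45430156 -0.25317397  0.23874712] 0.03992813278351065 [-1.09862067 -0.76112744 -0.20279799]
117 [ 0.64286937 -0.27233768  0.05659832] 0.06541237000394651
```

View pics/t9.png

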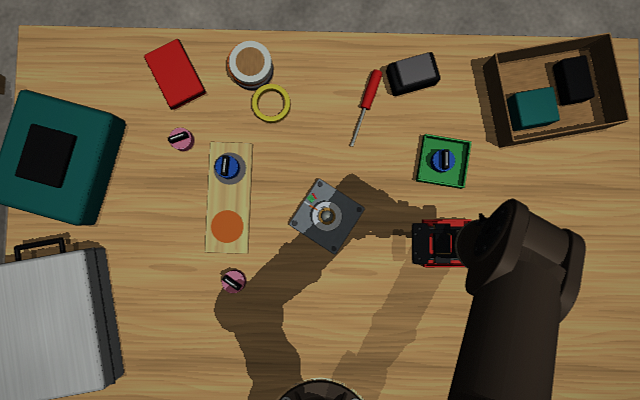

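View pics/s9f.png

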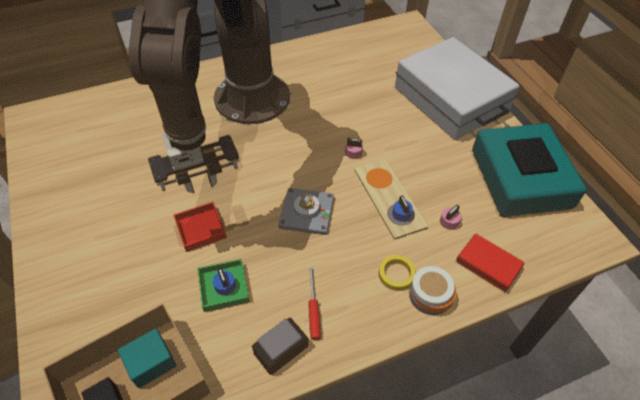

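The cap stands upright in the middle of the green tray, at top (443,160). The other cap is still on the grey disc at (227,167), the gauge is empty, and the arm touches nothing. Last check is the pointer, then I hand in.

```bash
python3 - <<'E'
from h import *
import shutil
shutil.copy("s9.npz","last.npz")
s=load("s9.npz");crop(s,280,180,345,235,11,"pics/fin.png")
E
python3 tw.py|head -1; python3 -c "
from rig import *
print(job_done())"
```

```text
[320.87738297 208.41020316] [320.87108655 208.6495955 ] [-0.00629642  0.23939234]
the job is handed in; nothing more can be done
None
```

View pics/fin.png

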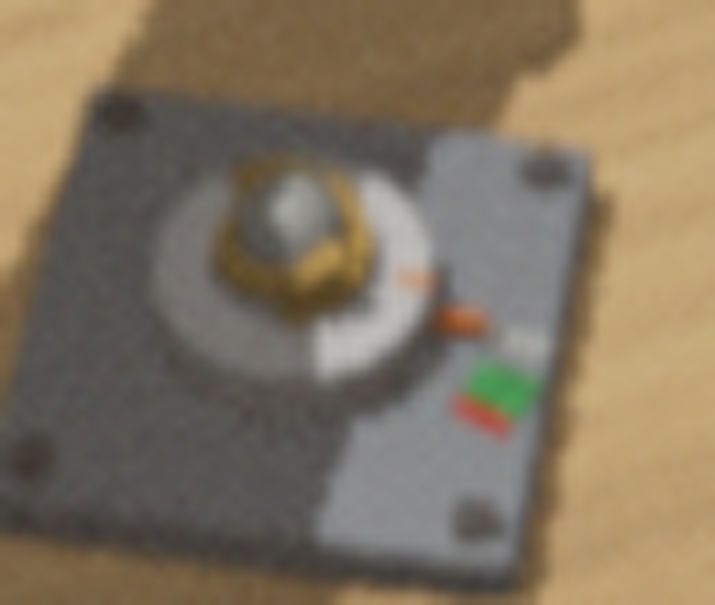

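The cap from the orange disc came fully home on the gauge, so I judged it sound, unscrewed it and set it upright in the green tray. I handed the job in at about 22 s; no verdict is reported.

- **Screwing on:** it bound after about 1.9 rad net turn with the rim at 40.0 mm, the shoulder's height. The pointer was in the green band at about 0.22 rad by image and 0.19 by wrist torque. My press reached about 17 N at one point and dragged the pointer early to about 0.2 rad. I eased off and turned on to the true stop.
- **Rim height check:** the cap touched the tray floor at the same tool-to-rim distance as when I picked it up. It had not slipped in the grip, so the rim height is reliable.
- **Final pictures:** the cap stands near the middle of the green tray and the other cap is still on the grey disc. The gauge is empty, and the screwdriver and tape roll look unmoved. The gripper is clear of everything.
- **Pointer at rest:** it reads about 0.02 rad from zero. That is within the picture's error, partly because the lighting changed.
- **Disagreement:** the camera readings of the gauge's position differed by 2 to 3 mm, so I used a point between them. It fitted without force.

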